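Interlock slide-drying channels in their carrying tray

TASK

Finish packing the steel slide-drying channels in the dark carrying tray so that they lock together for carrying: seat the loose open-up channel fully in the empty middle seat, then hook the two open-down channels over it, one on each side, so that each bridges the middle channel and an end channel with its flanges down inside their troughs, fully home and level, and its ends in line with theirs. Leave the two end channels in their seats and everything else on the bench where it stands.

Things in the scene. Friction and masses are not known exactly. Their poses are not given: they have to be found in the camera images.
- tray: fixed low dark steel tray, 118 x 226, ends upturned 37 high. Origin: centre of its underside; x along the channels, y along the row of three seats, z up. Seat floor 8 above the origin; seat centres at y = +78, 0, -78 (x = 0), 30 free between seated channels. Flared tabs 8 high hold a channel with play of 2 each side and 3 each end. The middle seat starts empty
- tray_seat (a point): centre of the empty middle seat's floor; axes as the tray's
- end_left_c (a point): a bright steel channel section, 100 long, 48 wide over its flanges, 38 high, walls (web and both flanges) 3 thick, inside width 42, about 0.24 kg; stands open-up in the tray's seat at y = +78 from the start. The point is its centre, 19 above its underside; x along its length, y across, z up
- end_right_c (a point): the same section, open-up in the tray's seat at y = -78 from the start. The point is its centre, 19 above its underside; x along its length, y across, z up
- open_up_c (a point): loose channel of the same section, lying open-up on the bench (web below). The point is its centre, 19 above its underside; x along its length, y across, z up (out of the opening)
- open_down_1_c (a point): one of two like loose channels of the same section, lying open-down (web on top, standing on the flange edges). The point is its centre, 19 above its underside; x along, y across, z up. Hooked home over two seated neighbours it is midway between them, its web on their flange tops, flange edges on their webs: 3 higher than they, with about 3 play each side
- open_down_2_c (a point): the other open-down channel, just like open_down_1; the point and axes are the same
- dropper_bottle: bystander: dropper bottle, 33 dia x 75 high, upright; origin at the centre of its underside
- small_dropper: bystander: small dropper bottle, 31 dia x 70 high, upright; origin at the centre of its underside
- petri_dish: bystander, fixed: petri dish, 63 dia x 14 high; origin at the centre of its underside
- lidded_cup: bystander: lidded sample cup, 51 dia x 63 high, upright; origin at the centre of its underside
- lidded_cup_2: bystander, fixed: another lidded sample cup, 51 dia x 63 high, upright; origin at the centre of its underside
- label_roll: bystander, fixed: roll of labels lying flat, 66 dia x 40 high; origin at the centre of its underside
- small_carton: bystander: small carton lying flat in front of the bench centrifuge (whose lid is 142 high), 31 x 80 x 30 high, long along its own y; origin at the centre of its underside

How it is judged (in metres and radians):
On the way, in this order (a step that is already met when the one before it is completed fails the run):
1. the open-up channel is seated in the tray's middle seat (x of open_up_c in the frame of tray between -0.009 and 0.009 m and y of open_up_c in the frame of tray between -0.009 and 0.009 m and z of open_up_c in the frame of tray between 0.024 and 0.03 m and angle between open_up_c's own z axis and vertical below 0.06 rad and angle between the x axis of open_up_c and the x axis of tray, either way round below 0.12 rad), for 0.2 s.
2. a first open-down channel is hooked home over the middle channel and one end channel (((x of open_down_1_c in the frame of tray between -0.009 and 0.009 m and y of open_down_1_c in the frame of tray between 0.03 and 0.048 m and z of open_down_1_c in the frame of tray between 0.027 and 0.033 m and angle between open_down_1_c's own z axis and vertical below 0.06 rad and angle between the x axis of open_down_1_c and the x axis of tray, either way round below 0.12 rad) or (x of open_down_1_c in the frame of tray between -0.009 and 0.009 m and y of open_down_1_c in the frame of tray between -0.048 and -0.03 m and z of open_down_1_c in the frame of tray between 0.027 and 0.033 m and angle between open_down_1_c's own z axis and vertical below 0.06 rad and angle between the x axis of open_down_1_c and the x axis of tray, either way round below 0.12 rad) or (x of open_down_2_c in the frame of tray between -0.009 and 0.009 m and y of open_down_2_c in the frame of tray between 0.03 and 0.048 m and z of open_down_2_c in the frame of tray between 0.027 and 0.033 m and angle between open_down_2_c's own z axis and vertical below 0.06 rad and angle between the x axis of open_down_2_c and the x axis of tray, either way round below 0.12 rad) or (x of open_down_2_c in the frame of tray between -0.009 and 0.009 m and y of open_down_2_c in the frame of tray between -0.048 and -0.03 m and z of open_down_2_c in the frame of tray between 0.027 and 0.033 m and angle between open_down_2_c's own z axis and vertical below 0.06 rad and angle between the x axis of open_down_2_c and the x axis of tray, either way round below 0.12 rad))), for 0.2 s.
At the end, for the whole second after the job is handed in: Open-up channel home in the middle seat, an open-down channel hooked home on each side of it, end channels still home: each within 9 mm along and across and 3 mm in height of its place, level within 0.06 rad, in line with the tray within 0.12 rad; at rest (all of step 1 and (((x of open_down_1_c in the frame of tray between -0.009 and 0.009 m and y of open_down_1_c in the frame of tray between 0.03 and 0.048 m and z of open_down_1_c in the frame of tray between 0.027 and 0.033 m and angle between open_down_1_c's own z axis and vertical below 0.06 rad and angle between the x axis of open_down_1_c and the x axis of tray, either way round below 0.12 rad) and (x of open_down_2_c in the frame of tray between -0.009 and 0.009 m and y of open_down_2_c in the frame of tray between -0.048 and -0.03 m and z of open_down_2_c in the frame of tray between 0.027 and 0.033 m and angle between open_down_2_c's own z axis and vertical below 0.06 rad and angle between the x axis of open_down_2_c and the x axis of tray, either way round below 0.12 rad)) or ((x of open_down_1_c in the frame of tray between -0.009 and 0.009 m and y of open_down_1_c in the frame of tray between -0.048 and -0.03 m and z of open_down_1_c in the frame of tray between 0.027 and 0.033 m and angle between open_down_1_c's own z axis and vertical below 0.06 rad and angle between the x axis of open_down_1_c and the x axis of tray, either way round below 0.12 rad) and (x of open_down_2_c in the frame of tray between -0.009 and 0.009 m and y of open_down_2_c in the frame of tray between 0.03 and 0.048 m and z of open_down_2_c in the frame of tray between 0.027 and 0.033 m and angle between open_down_2_c's own z axis and vertical below 0.06 rad and angle between the x axis of open_down_2_c and the x axis of tray, either way round below 0.12 rad))) and x of end_left_c in the frame of tray between -0.009 and 0.009 m and y of end_left_c in the frame of tray between 0.069 and 0.087 m and z of end_left_c in the frame of tray between 0.024 and 0.03 m and angle between each of end_left_c, end_right_c's own z axis and vertical below 0.06 rad and angle between the x axis of each of end_left_c, end_right_c and the x axis of tray, either way round below 0.12 rad and x of end_right_c in the frame of tray between -0.009 and 0.009 m and y of end_right_c in the frame of tray between -0.087 and -0.069 m and z of end_right_c in the frame of tray between 0.024 and 0.03 m and linear speed of each of open_up, open_down_1, open_down_2 below 0.02 m/s); the robot touches nothing.
It fails at once if a bystander is moved more than 20 mm or tipped (distance of any of dropper_bottle, small_dropper, lidded_cup, small_carton from where it was at the start of the episode above 0.02 m or angle between any of dropper_bottle, small_dropper, lidded_cup, small_carton's own z axis and vertical above 0.35 rad).
It fails at once if an end channel is taken or knocked out of its seat (moved more than 15 mm) (distance of any of end_left_c, end_right_c from where it was at the start of the episode above 0.015 m).
It also fails if it takes over 72 s, if anything falls off the work surface, if the arm or the gripper's body presses on something with over 40 N, if the wrist force passes 120 N, or if a joint passes its speed limit or range.

ROBOT

A 7-joint arm with a two-finger parallel gripper is mounted at the origin on a cart in front of the work surface, level with it; the furniture and walls round the work are solid. World frame = base frame: x ahead of the robot, y to its left, z up, the work surface at z = 0. Lengths are in mm, angles in rad, forces in N, time in s.
With the tool pointing down it reaches from about 425 to 1025 mm from the base axis. Payload 9.4 kg.
Tool frame: the origin (TCP) lies at the very end of the fingers, on their centre line; the grasp point (between the pads) lies 19 mm behind it; z points along the fingers, y is the direction in which the jaws open and shut (so a half turn about z gives the same grasp; the last joint's range is limited). The gripper opens to 85 mm and grips with 20 to 120 N. Pads are 22 mm wide; open, the fingers measure 114 mm over their backs; the gripper's body (76 mm by 85 mm) begins 54 mm behind the grasp point. The pads swing forward as they close: fully open they stand 13 mm farther back than shut.
Start: joints at [1.244, 0.599, -0.003, 1.599, 0.002, 0.943, -0.08], TCP at [179.218, -702.499, 231.275] pointing down, gripper open.
Joint ranges: [-2.57, 2.57], [-0.35, 1.97], [-1.29, 1.29], [0.11, 2.56], [-1.05, 4.19], [0.11, 1.86], [-2.63, 2.63]. Speed limits (rad/s): [2.22, 2.22, 3.01, 3.01, 3.14, 3.14, 3.14].

INTERFACE

Orientations are given as a rotation vector (axis times angle).
In Python, from bench import monitor, eyes, env, spotter gives the robot as it stands.
- The arm moves only by the tool apply_moves, never from a script. Its argument "series" is one flat list of numbers, 7 for each row, row after row: the shift along the tool's x, y, z in mm, then the turn, a rotation vector about the tool's x, y, z in rad, then the opening, from -1 (shut) to 1 (fully open). In form: [dx, dy, dz, rx, ry, rz, gripper, dx, dy, dz, rx, ry, rz, gripper, ...]. A call has 1 to 20 rows; each row shifts and turns the pose as measured when the row begins, along the tool's axes as they then stand; what a row does not reach is not made up. A row lasts 1/8 s, in which the tool goes at most 62.5 mm and 10.7 degrees, less where a joint would pass 70% of its speed; a pose out of reach is approached as far as the arm can. A call is refused whole if a number of a shift passes 62.5 or a number of a turn 0.188, either way. A call with a gripper value outside its range is refused whole. The fingers move at their own pace and stop on an object; "grip_force" is the grip in N (left out, the last holds). Time passes only in rows, so rows that do not move let the fingers close. It gives the time, the measured TCP pose, the force and the opening at its end, in the units of the state.
- monitor.read_state(): the state, without advancing time (a new reading comes with each control period).
- eyes.snapshot(name): name is "side" or "top"; returns (picture, depth): 420x560x3 uint8, red, green, blue; 420x560 float32, mm along the optical axis (not along the pixel's ray), 0 where there is no reading.
- eyes.camera_params(name): a dict with "fx", "fy", "cx", "cy" (pixels), "rvec" (rotation vector, rad) and "tvec" (3), from world to camera coordinates, as OpenCV has them. Camera axes: x right, y down, z forward; pixel columns grow to the right and rows downward; lengths in mm; the calibration is good to about 2 mm. A picture is of the moment at which its call begins. camera_params takes no time and is no camera call.
- env.sign_off(): hands the job in, once; it reports no verdict.
Trained networks look in the newest picture that a camera, given by its name, has taken for a name from the list of things; names that differ only in an ending like _2 or _b are one class to them, and where a whole thing is asked for, a point or a joint stands for the part that bears it (a point fixed in the world has none). Each returns a list of dicts, best first, with "p" (0 to 1); they miss things now and then, are a little off and sometimes report something else, mostly with a low value. They report only what shows in the picture. A call takes as long as a camera call.
- spotter.regions_of(camera, name): "pixels" (420x560 bool, what is visible of it) and "bbox" ([left, top, right, bottom] in pixels, round what is visible of it).
- spotter.landmark_of(camera, name): "at" ([column, row] in pixels: a listed point, or the origin of a listed thing).
The state is a dict: "time": time; "joint_positions": joint angles; "qd": joint speeds; "effort": joint torques, N m; "tcp_pos": TCP position; "tcp_rot": TCP orientation; "contact_force": force on the tool from outside, world axes, zero at the start; "wrist_torque": the same for the moment, N m; "opening": finger opening in mm.
Only numpy, scipy, OpenCV 4.12 (cv2) and the standard library are available. Lean on these libraries where they do the work, as an engineer would, in place of code of your own. Each camera call takes 0.05 s, during which the arm holds its last target.

## Working session

There is one attempt and no reset: what is moved stays moved. The work goes in short steps, Python scripts to look and compute and a tool call to move; the robot and the scene stay as the last step left them, time stands still between calls to the robot, and variables do not carry over. Pictures are saved under pics/ and viewed, and the job is handed in when it is done.

Besides the shell and the picture viewer there is one more tool, called after "Call:" as name(argument=value, ...) on one line, values as JSON. apply_moves: Moves the arm, as the interface text tells. Its arguments: {"type":"object","properties":{"series":{"type":"array","items":{"type":"number"}},"grip_force":{"type":"number"}},"required":["series"]}

```bash
ls; mkdir -p pics
python3 - <<'E'
from bench import monitor, eyes, env, spotter
import cv2
print(monitor.read_state())
for n in("side","top"):
    p,d=eyes.snapshot(n); cv2.imwrite(f"pics/{n}0.png",p[:,:,::-1]); print(n,eyes.camera_params(n),d.min(),d.max())
E
```

```text
pics
{'time': 0.0, 'joint_positions': array([ 1.24432219,  0.60014002, -0.00256553,  1.60015835,  0.00178869,
        0.94293839, -0.07981091]), 'qd': array([-0.00193288, -0.00103948,  0.0019327 ,  0.00161164, -0.00033663,
       -0.00103744,  0.00083594]), 'effort': array([-1.17560940e-03, -7.76464319e+01,  1.56453386e+00, -2.58013594e+01,
        1.23802866e-02,  8.95977777e-03,  6.41644903e-06]), 'tcp_pos': array([ 179.0828138 , -702.01522179,  230.39572345]), 'tcp_rot': array([-3.11551783e+00, -3.91217394e-01,  5.19325585e-04]), 'contact_force': array([-0.81272259, -0.32519521, -0.51043212]), 'wrist_torque': array([ 0.01170846,  0.05051192, -0.02631333]), 'opening': 85.33764411830155}
side {'fx': 516.1541880032305, 'fy': 516.1541880032305, 'cx': 281.93028236727747, 'cy': 216.18308553500174, 'rvec': array([ 2.17823836,  0.06407548, -0.03636513]), 'tvec': array([-515.5790735 ,  -25.48369948, 1370.8081775 ])} 0.0 3999.9644
top {'fx': 541.4804501384159, 'fy': 541.4804501384159, 'cx': 285.1209574005989, 'cy': 222.15274678129313, 'rvec': array([ 2.22000516, -2.18901736,  0.0587323 ]), 'tvec': array([ -90.36959757,  521.95073413, 1303.3219901 ])} 0.0 2275.2861
```

View pics/side0.png

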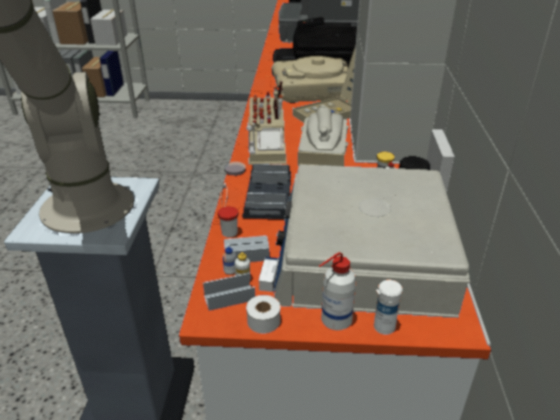

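View pics/top0.png

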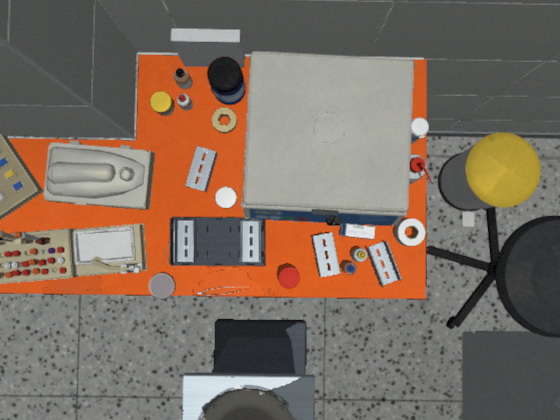

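```bash
cat > h.py <<'E'
from bench import monitor, eyes, env, spotter
import cv2, numpy as np
from scipy.spatial.transform import Rotation as R
def cam(n):
    c=eyes.camera_params(n); return c,R.from_rotvec(c['rvec']).as_matrix(),np.array(c['tvec'])
def ray(n,uv):
    c,M,t=cam(n); d=np.array([(uv[0]-c['cx'])/c['fx'],(uv[1]-c['cy'])/c['fy'],1.]); return -M.T@t, M.T@d
def at_z(n,uv,z):
    o,d=ray(n,uv); return o+d*(z-o[2])/d[2]
def cloud(n,D):
    c,M,t=cam(n); v,u=np.mgrid[:D.shape[0],:D.shape[1]]
    P=np.stack([(u-c['cx'])/c['fx']*D,(v-c['cy'])/c['fy']*D,D],-1); return (P-t)@M
def proj(n,X):
    c,M,t=cam(n); p=np.atleast_2d(X)@M.T+t; return np.stack([p[:,0]/p[:,2]*c['fx']+c['cx'],p[:,1]/p[:,2]*c['fy']+c['cy']],1)
def tri(u1,u2,n1="top",n2="side"):
    o1,d1=ray(n1,u1);o2,d2=ray(n2,u2)
    s=np.linalg.lstsq(np.stack([d1,-d2],1),o2-o1,rcond=None)[0]
    a=o1+d1*s[0];b=o2+d2*s[1]; return (a+b)/2,np.linalg.norm(a-b)
E
python3 - <<'E'
from h import *
np.set_printoptions(precision=1,suppress=True)
S={}
for n in("side","top"):
    p,d=eyes.snapshot(n); S[n]=(p,d); np.savez(f"s_{n}.npz",p=p,d=d)
    C=cloud(n,d)
    big=cv2.resize(p,None,fx=1,fy=1)
    for o in ["tray","tray_seat","end_left_c","end_right_c","open_up_c","open_down_1_c","dropper_bottle","petri_dish","lidded_cup","label_roll","small_carton"]:
        L=spotter.landmark_of(n,o)
        for l in L[:3]:
            u=np.array(l['at']); q=tuple(np.round(u).astype(int)); print(n,o,round(l['p'],2),u,C[q[1],q[0]])
E
python3 -c "
import cv2
a=cv2.imread('pics/top0.png')[120:320,150:440];cv2.imwrite('pics/topz.png',cv2.resize(a,None,fx=2.75,fy=2.75,interpolation=cv2.INTER_CUBIC))
a=cv2.imread('pics/side0.png')[150:350,190:330];cv2.imwrite('pics/sidez.png',cv2.resize(a,None,fx=3,fy=3,interpolation=cv2.INTER_CUBIC))"
```

```text
side tray 0.97 [267.4 196.5] [476.6  19.4  38.2]
side tray_seat 0.72 [232.6 170.9] [363.3 185.2  14.2]
side tray_seat 0.61 [269.8 195.4] [484.1  23.1  39.2]
side end_left_c 0.58 [270.  169.2] [472.  174.2  30.6]
side end_right_c 0.91 [267.5 204.3] [482.8 -24.2  42.3]
side open_up_c 0.8 [229.4 291.3] [ 421.9 -304.1    3. ]
side open_down_1_c 0.83 [246.1 246.4] [ 447.  -194.7   39.9]
side dropper_bottle 0.67 [240.6 279.6] [ 447.  -291.5   24.2]
side petri_dish 0.74 [232.9 171.1] [363.3 185.2  14.2]
side petri_dish 0.49 [270.6 196.6] [487.   19.4  35.5]
side lidded_cup 0.65 [229.6 229.9] [ 397.3 -110.2   20.5]
side label_roll 0.84 [260.8 319.4] [ 501.6 -415.6   39.1]
side small_carton 0.83 [267.7 280.1] [ 504.6 -292.4   28. ]
top tray 0.84 [217.1 241.6] [472.7  81.2  12.6]
top tray 0.57 [356.5 229.7] [ 506. -253.   30.]
top tray 0.39 [349.2 266.4] [ 420.9 -232.8   61.9]
top tray_seat 0.8 [219.8 241.8] [472.8  74.   11.7]
top tray_seat 0.7 [384.  264.8] [ 422.3 -326.     2.4]
top end_left_c 0.75 [185.9 241.9] [471.7 155.9  13.6]
top end_left_c 0.4 [327.4 253.6] [ 447.1 -186.8   -1.7]
top end_right_c 0.8 [251.1 242.3] [473.9  -0.9   9.3]
top open_up_c 0.85 [381.2 261.9] [ 429.5 -318.8    1.4]
top open_up_c 0.51 [225.2 197.3] [578.1  59.1  59.5]
top open_down_1_c 0.75 [326.5 254.3] [ 447.  -184.8   -6.8]
top open_down_1_c 0.36 [355.9 253.5] [ 448.9 -250.    54.1]
top dropper_bottle 0.49 [357.8 253.7] [ 449.2 -252.6   68.8]
top petri_dish 0.55 [160.7 286.5] [365.2 213.2  15.5]
top lidded_cup 0.7 [288.5 274.3] [400.3 -90.9  60.4]
top lidded_cup 0.69 [227.6 199.3] [573.4  51.9  60. ]
top lidded_cup 0.21 [160.6 289.4] [357.7 213.7  12.4]
top label_roll 0.89 [405.3 229.6] [ 507.2 -367.6   43.2]
top small_carton 0.85 [359.6 230.2] [ 506.  -262.    33.7]
```

View pics/topz.png

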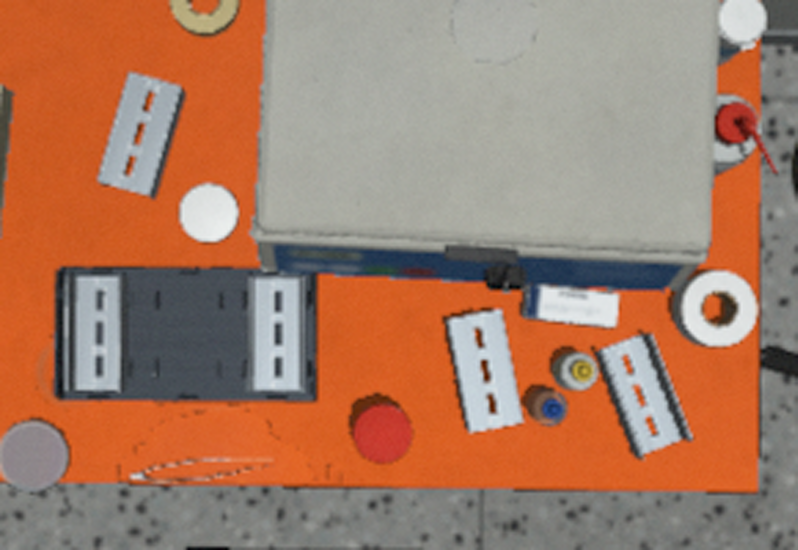

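View pics/sidez.png

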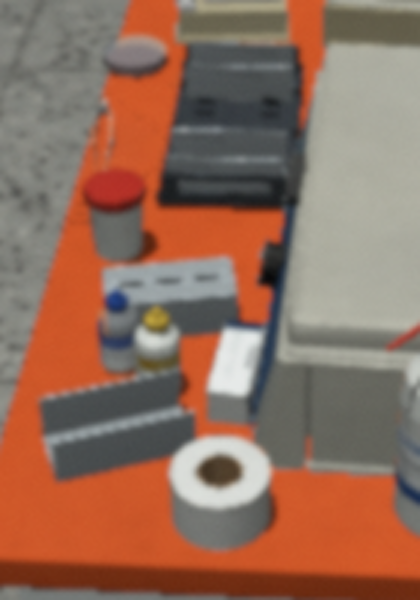

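Run:
```python
from h import *
np.set_printoptions(precision=1,suppress=True)
p,d=eyes.snapshot("top"); C=cloud("top",d)
q,e=eyes.snapshot("side"); C2=cloud("side",e)
hsv=cv2.cvtColor(p,cv2.COLOR_RGB2HSV)
for (r,c) in [(250,300),(150,180),(285,250),(200,180),(265,410)]:
    b=C[r-3:r+4,c-3:c+4].reshape(-1,3); print("bench",b.mean(0),b[:,2].std(),hsv[r,c])
vis=p.copy(); vs=q.copy()
out={}
for n,P_,V,CC in(("top",p,vis,C),("side",q,vs,C2)):
  for o,col in(("open_up_c",(0,255,0)),("open_down_1_c",(0,0,255)),("end_left_c",(255,0,255)),("tray",(255,255,0)),("dropper_bottle",(0,255,255)),("small_dropper",(0,128,255))):
    for k,l in enumerate(spotter.regions_of(n,o)[:4]):
        m=l['pixels']; X=CC[m]; print(n,o,round(l['p'],2),l['bbox'],m.sum(),np.median(X,0))
        if l['p']>.3:
            out[f"{n}_{o}_{k}"]=m
            cs,_=cv2.findContours(m.astype(np.uint8),0,2); cv2.drawContours(V,cs,-1,col,1)
np.savez("masks.npz",**out)
cv2.imwrite("pics/m1.png",cv2.resize(vis[120:320,150:440],None,fx=2.75,fy=2.75,interpolation=0)[:,:,::-1])
cv2.imwrite("pics/m2.png",cv2.resize(vs[150:350,190:330],None,fx=3,fy=3,interpolation=0)[:,:,::-1])
```

```text
bench [ 456.  -120.4    0.9] 3.348148747093916 [ 10 216 215]
bench [697.4 177.6   1.2] 2.1436592504241347 [ 10 217 201]
bench [369.3   0.3   0.7] 2.8106266699924665 [ 10 206 222]
bench [574.3 175.    0.7] 2.711491997164691 [ 10 213 205]
bench [ 423.1 -390.1    0.6] 2.548939729035872 [ 10 209 216]
top open_up_c 0.57 [367.1, 244.3, 403.0, 288.1] 844 [ 426.5 -324.5    5. ]
top open_down_1_c 0.65 [312.7, 232.6, 339.0, 274.5] 913 [ 445.4 -180.8   37.8]
top end_left_c 0.75 [175.5, 220.1, 198.1, 261.8] 988 [474.  158.5  13.1]
top end_left_c 0.28 [172.6, 217.7, 267.6, 267.4] 2771 [472.8  78.9   9.2]
top tray 0.55 [168.0, 216.5, 266.6, 265.1] 2529 [473.4  76.7   9.1]
top dropper_bottle 0.7 [353.1, 248.0, 368.6, 262.7] 174 [ 447.  -254.9   53.6]
top small_dropper 0.65 [340.5, 260.0, 355.8, 277.7] 159 [ 416.4 -232.9   49.9]
side open_up_c 0.88 [200.7, 271.8, 253.6, 310.4] 1365 [ 422.9 -321.1   19.3]
side open_down_1_c 0.94 [222.3, 236.6, 270.5, 264.3] 821 [ 457.4 -193.7   36.3]
side end_left_c 0.63 [251.4, 161.2, 285.9, 181.0] 634 [472.  134.9  30.8]
side end_left_c 0.58 [243.5, 169.1, 292.4, 217.8] 847 [472.6  90.3   8.8]
side tray 0.61 [238.9, 166.8, 291.2, 218.8] 899 [473.3  88.7   9. ]
side dropper_bottle 0.79 [235.1, 254.7, 250.6, 278.6] 257 [ 446.4 -271.2   48.8]
side small_dropper 0.82 [222.6, 247.7, 234.6, 276.9] 271 [ 414.5 -248.6   42.5]
```

View pics/m1.png

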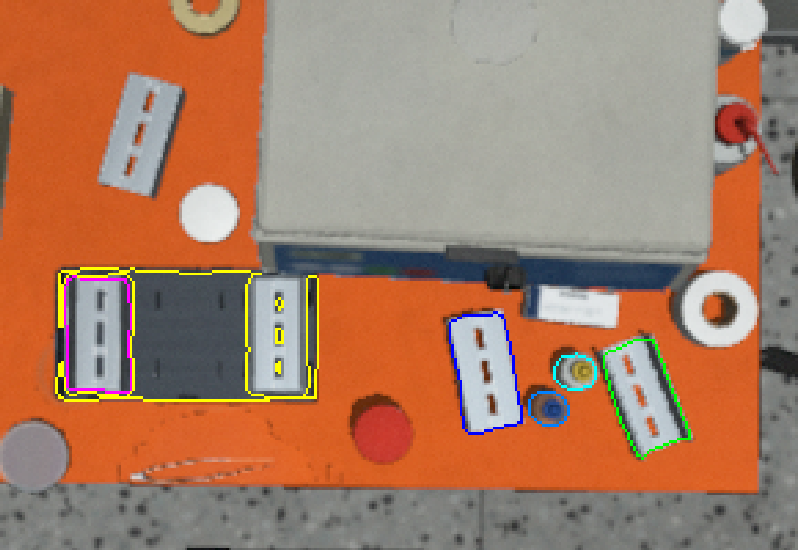

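View pics/m2.png

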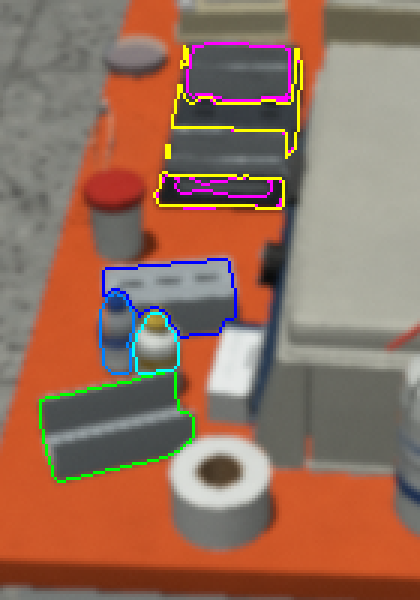

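```bash
cat > fit.py <<'E'
from h import *
from scipy.optimize import minimize
def corners(x,y,z0,yaw,L=100,W=48,H=38):
    c,s=np.cos(yaw),np.sin(yaw)
    return np.array([[x+c*a*L/2-s*b*W/2,y+s*a*L/2+c*b*W/2,z0+h] for a in(-1,1) for b in(-1,1) for h in(0,H)])
S=8
def rend(n,P,bb):
    uv=(proj(n,P)-np.array(bb[:2])+.5)*S
    h=cv2.convexHull(uv.astype(np.float32))
    m=np.zeros(((bb[3]-bb[1])*S,(bb[2]-bb[0])*S),np.uint8); cv2.fillConvexPoly(m,np.round(h*16).astype(np.int32),1,shift=4)
    return m.reshape(bb[3]-bb[1],S,bb[2]-bb[0],S).mean((1,3))
def objmask(img,seed):
    hsv=cv2.cvtColor(img,cv2.COLOR_RGB2HSV)
    o=((hsv[...,0]>4)&(hsv[...,0]<18)&(hsv[...,1]>130))
    m=(~o).astype(np.uint8)
    k,l=cv2.connectedComponents(m,connectivity=4)
    m=(l==l[seed[1],seed[0]]).astype(np.uint8)
    cs,_=cv2.findContours(m,0,2); z=np.zeros_like(m); cv2.drawContours(z,cs,-1,1,-1); return z
def fit(views,p0,z0):
    # views: list of (cam,mask)
    vs=[]
    for n,m in views:
        ys,xs=np.nonzero(m); bb=(xs.min()-6,ys.min()-6,xs.max()+7,ys.max()+7); vs.append((n,m[bb[1]:bb[3],bb[0]:bb[2]].astype(float),bb))
    def f(q): 
        return sum(np.abs(rend(n,corners(q[0],q[1],z0,q[2]/50),bb)-m).sum()/m.sum() for n,m,bb in vs)
    best=None
    for k in range(2):
        q0=np.array([p0[0],p0[1],p0[2]*50]) if best is None else best.x
        r=minimize(f,q0,method='Nelder-Mead',options=dict(initial_simplex=q0+np.vstack([np.zeros(3),np.diag([6,6,6])]),xatol=.05,fatol=1e-4)); best=r
    return np.array([best.x[0],best.x[1],best.x[2]/50]),best.fun
E
python3 - <<'E'
from fit import *
np.set_printoptions(precision=3,suppress=True)
p=np.load("s_top.npz")['p'];q=np.load("s_side.npz")['p']
M=np.load("masks.npz")
a=objmask(p,(326,245));b=objmask(p,(383,252)); c=objmask(p,(196,165))
print(a.sum(),b.sum(),c.sum())
for nm,m,p0 in(("od1",a,(447,-188,.1)),("ou",b,(425,-325,.25)),("od2",c,(640,125,-.25))):
    print(nm,fit([("top",m)],p0,0))
mo=M['side_open_up_c_0']; print("ou side",fit([("side",mo.astype(np.uint8))],(425,-325,.25),0))
m2=objmask(q,(205,290)); print(m2.sum(),"ou side obj",fit([("side",m2)],(425,-325,.25),0), fit([("side",m2),("top",b)],(425,-325,.25),0))
E
```

```text
912 1126 942
od1 (array([ 447.464, -181.274,    0.206]), np.float64(0.040553042763157895))
ou (array([ 428.349, -320.976,    0.373]), np.float64(0.21840308614564832))
od2 (array([649.782, 122.82 ,  -0.265]), np.float64(0.04126857749469214))
ou side (array([ 423.796, -321.966,    0.375]), np.float64(0.08065476190476191))Traceback (most recent call last):
  File "<stdin>", line 10, in <module>
  File "fit.py", line 29, in fit
    r=minimize(f,q0,method='Nelder-Mead',options=dict(initial_simplex=q0+np.vstack([np.zeros(3),np.diag([6,6,6])]),xatol=.05,fatol=1e-4)); best=r
    res = _minimize_neldermead(fun, x0, args, callback, bounds=bounds,
                               **options)
    fsim[k] = func(sim[k])
              ~~~~^^^^^^^^
    fx = function(np.copy(x), *(wrapper_args + args))
  File "fit.py", line 25, in f
    return sum(np.abs(rend(n,corners(q[0],q[1],z0,q[2]/50),bb)-m).sum()/m.sum() for n,m,bb in vs)
  File "fit.py", line 25, in <genexpr>
    return sum(np.abs(rend(n,corners(q[0],q[1],z0,q[2]/50),bb)-m).sum()/m.sum() for n,m,bb in vs)
                      ~~~~~~~~~~~~~~~~~~~~~~~~~~~~~~~~~~~~~~~~^~
ValueError: operands could not be broadcast together with shapes (432,572) (6,6)
```

Run:
```python
from fit import *
np.set_printoptions(precision=3,suppress=True)
p=np.load("s_top.npz")['p'];q=np.load("s_side.npz")['p']
M=np.load("masks.npz")
hsv=cv2.cvtColor(p,cv2.COLOR_RGB2HSV)
b=objmask(p,(383,252)); 
print("bbox",cv2.boundingRect(b))
vis=p.copy()
k=np.ones((3,3),np.uint8)
b2=cv2.morphologyEx(b,cv2.MORPH_OPEN,np.ones((7,7),np.uint8)); print(b2.sum(),cv2.boundingRect(b2))
f1=fit([("top",b2)],(425,-325,.37),0); print(f1)
f2=fit([("top",b2),("side",M['side_open_up_c_0'].astype(np.uint8))],(425,-325,.37),0);print(f2)
od1=fit([("top",objmask(p,(326,245)))],(447,-185,.2),0)[0]; od2=fit([("top",objmask(p,(196,165)))],(650,122,-.26),0)[0]
# tray: dark outline
t=objmask(p,(220,240)); print("tray",t.sum(),cv2.boundingRect(t))
# end channel: bright pixels in tray
br=((hsv[...,2]>140)&(hsv[...,1]<60)).astype(np.uint8); br[:, :170]=0
sub=np.zeros_like(br); sub[216:268,168:268]=br[216:268,168:268]
n_,l,st,ce=cv2.connectedComponentsWithStats(sub); print(st,ce)
def box(n,P,V,col):
    h=cv2.convexHull(proj(n,P).astype(np.float32)); cv2.polylines(V,[np.round((h+.5)*3*16).astype(np.int32)],True,col,1,shift=4)
for n,im in(("top",p),("side",q)):
    V=cv2.resize(im,None,fx=3,fy=3,interpolation=cv2.INTER_CUBIC)
    for f,col in((f2[0],(0,255,0)),(od1,(0,0,255)),(od2,(0,255,255))): box(n,corners(f[0],f[1],0,f[2]),V,col)
    for (x,y) in((473,78+78),(473,0)): box(n,corners(x,y,8,0),V,(255,0,0))
    box(n,corners(473,78,0,0,118,226,8),V,(255,255,0))
    if n=="top":
        cv2.imwrite("pics/f1.png",V[630:930,500:820][:,:,::-1].repeat(2,0).repeat(2,1)); cv2.imwrite("pics/f3.png",V[640:860,900:1230][:,:,::-1].repeat(2,0).repeat(2,1))
    else: cv2.imwrite("pics/f2.png",V[450:960,570:900][:,:,::-1])
```

```text
bbox (351, 241, 51, 46)
1097 (352, 242, 48, 43)
(array([ 429.603, -320.374,    0.374]), np.float64(0.22517376937101186))
(array([ 425.1  , -321.87 ,    0.374]), np.float64(0.3454449322327627))
tray 190801 (0, 0, 560, 420)
[[     0      0    560    420 233948]
 [   246    218      1      1      1]
 [   177    221     17     41    582]
 [   242    221     18     41    645]
 [   174    231      1     12     12]
 [   174    245      1      1      1]
 [   174    247      1      8      8]
 [   174    258      1      1      1]
 [   174    260      1      2      2]] [[279.827 209.33 ]
 [246.    218.   ]
 [185.206 241.289]
 [249.963 240.986]
 [174.    236.5  ]
 [174.    245.   ]
 [174.    250.5  ]
 [174.    258.   ]
 [174.    260.5  ]]
```

View pics/f1.png

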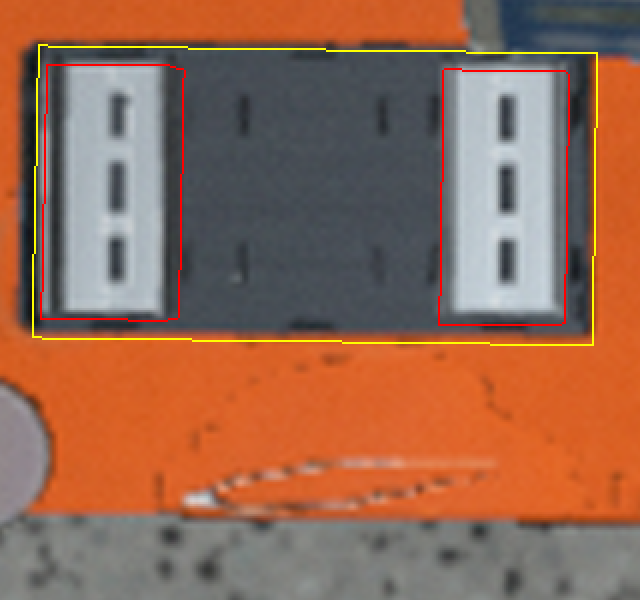

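View pics/f3.png

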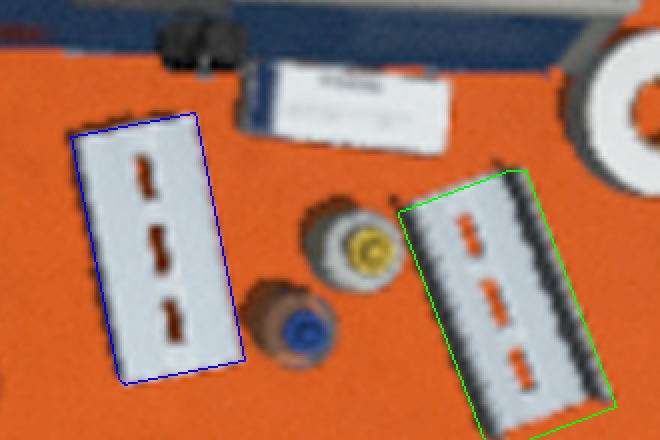

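View pics/f2.png

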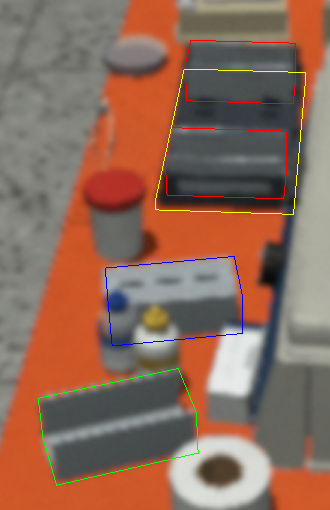

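Run:
```python
from fit import *
np.set_printoptions(precision=3,suppress=True)
p=np.load("s_top.npz")['p']
g=cv2.cvtColor(p,cv2.COLOR_RGB2LAB)
def slots(img,quad,dark):
    # quad px polygon inside web
    m=np.zeros(p.shape[:2],np.uint8); cv2.fillConvexPoly(m,np.array(quad,np.int32),1)
    return m
def slotfit(cx,cy,yaw,z,half=(45,16)):
    # rectified patch around nominal web centre, 0.5 mm/px
    a=np.arange(-half[0],half[0]+.1,.5); b=np.arange(-half[1],half[1]+.1,.5)
    A,B=np.meshgrid(a,b,indexing='ij'); c,s=np.cos(yaw),np.sin(yaw)
    X=np.stack([cx+c*A-s*B,cy+s*A+c*B,np.full_like(A,z)],-1).reshape(-1,3)
    uv=proj("top",X).astype(np.float32).reshape(A.shape+(2,))
    P=cv2.remap(p,uv[...,0],uv[...,1],cv2.INTER_CUBIC)
    gr=P[...,2].astype(float) # blue: orange & dark both low
    w=np.clip(np.median(gr)*.8-gr,0,None)
    w[(np.abs(A)>40)|(np.abs(B)>13)]=0
    k,l,st,ce=cv2.connectedComponentsWithStats((w>5).astype(np.uint8))
    idx=np.argsort(-st[1:,4])[:3]+1; pts=[]
    for i in idx:
        ww=w*(l==i); pts.append([(ww*A).sum()/ww.sum(),(ww*B).sum()/ww.sum(),st[i,4]])
    pts=np.array(sorted(pts)); return pts,P
for nm,a in dict(endL=(473,156,0,11),endR=(473,0,0,11),od1=(447.5,-181.3,.206,38),od2=(649.8,122.8,-.265,38),ou=(425,-321.9,.374,3)).items():
    pts,P=slotfit(*a); cv2.imwrite(f"pics/sl_{nm}.png",cv2.resize(P,None,fx=3,fy=3)[:,:,::-1])
    c,s=np.cos(a[2]),np.sin(a[2]); m=pts.mean(0)
    print(nm,pts.round(1).tolist(),"centre",a[0]+c*m[0]-s*m[1],a[1]+s*m[0]+c*m[1],"yaw",a[2]+np.arctan2(pts[2,1]-pts[0,1],pts[2,0]-pts[0,0]))
```

```text
endL [[-27.2, 0.7, 480.0], [1.7, 1.2, 545.0], [31.2, 1.5, 458.0]] centre 474.9224826415041 157.11567277968135 yaw 0.012316648124756087
endR [[-25.8, -0.6, 490.0], [3.1, -0.1, 565.0], [31.6, 0.5, 496.0]] centre 475.987795154672 -0.07995938876004412 yaw 0.017967562322189597
od1 [[-29.8, 0.5, 525.0], [-0.6, 0.4, 596.0], [28.3, 0.3, 530.0]] centre 446.7535102298158 -181.08922824233792 yaw 0.20295678799792735
od2 [[-30.0, -1.4, 487.0], [-1.2, -1.3, 566.0], [27.7, -1.1, 521.0]] centre 648.3585287790338 121.88550307259479 yaw -0.2606012295756194
ou [[-27.4, -0.1, 513.0], [1.7, 0.1, 577.0], [30.5, 0.1, 513.0]] centre 426.4880384443619 -321.28905024322904 yaw 0.3758238392814668
```

Run:
```python
from fit import *
np.set_printoptions(precision=1,suppress=True)
B={"yel":at_z("top",(361.5,254.6),75),"blue":at_z("top",(350.7,267.8),70),"roll":at_z("top",(410,232),40),"cup":at_z("top",(288.5,276),63),"cup2":at_z("top",(225.4,197),63),"cart":at_z("top",(357.5,230.5),30)}
for k,v in B.items():
    print(k,v,proj("side",[v[0],v[1],0]))
    for nm,(x,y,t) in dict(ou=(426.2,-321.5,.375),od1=(447,-181.2,.204),od2=(649,122.3,-.262)).items():
        d=v[:2]-[x,y]; c,s=np.cos(t),np.sin(t); print("   in",nm,c*d[0]+s*d[1],-s*d[0]+c*d[1])
    print('  range',np.hypot(*v[:2]))
s=monitor.read_state(); print(s['tcp_pos'],R.from_rotvec(s['tcp_rot']).as_matrix(),s['time'])
```

```text
yel [ 448.  -259.8   75. ] [[243.8 278.6]]
   in ou 42.85814264174385 49.4474098461141
   in od1 -14.973087323643528 -77.15761570945746
   in od2 -95.20450028118255 -421.1214737207927
  range 517.8486802702954
blue [ 417.  -235.7   70. ] [[231.3 270.9]]
   in ou 22.887484616018963 83.15086730669971
   in od1 -40.387719997872395 -47.344084002999544
   in od2 -131.30494788783676 -405.9060897500489
  range 479.0602409442086
roll [ 502.7 -380.3   40. ] [[263.7 319.9]]
   in ou 49.682941709576404 -82.73545986901343
   in od1 14.245447300719732 -206.25124902592876
   in od2 -11.097572821028479 -523.3218341979214
  range 630.3656754319411
cup [395.8 -92.1  63. ] [[230.9 232.3]]
   in ou 55.75418967684713 224.58193831588676
   in od1 -32.06739395981118 97.61708432487212
   in od2 -189.0052258811753 -272.66328105910065
  range 406.39602598917645
cup2 [577.8  57.8  63. ] [[305.9 201.4]]
   in ou 279.94767038382497 297.411765914629
   in od1 176.4629502999642 207.53521796292168
   in od2 -52.097929991096066 -80.76931838273387
  range 580.6417999546003
cart [ 504.8 -256.6   30. ] [[269.6 278.6]]
   in ou 96.95207245532457 31.614683606201908
   in od1 41.366444156682455 -85.52520558956071
   in od2 -41.11260580264275 -403.2825746643273
  range 566.2926108184895
[ 179.2 -702.5  231.3] [[ 1.   0.2 -0. ]
 [ 0.2 -1.   0. ]
 [-0.  -0.  -1. ]] 2.0
```

```bash
cat > plan.py <<'E'
from h import *
import sys
def Rt(psi): c,s=np.cos(psi),np.sin(psi); return np.array([[c,s,0],[s,-c,0],[0,0,-1.]])
def plan(tgt,psi,step=45,grip=1,rstep=.15,n=None):
    st=monitor.read_state(); p=np.array(st['tcp_pos']); M=R.from_rotvec(st['tcp_rot']).as_matrix()
    rv=(R.from_matrix(M).inv()*R.from_matrix(Rt(psi))).as_rotvec()
    d=np.array(tgt)-p
    k=n or int(max(1,np.ceil(np.linalg.norm(d)/step),np.ceil(np.linalg.norm(rv)/rstep)))
    out=[]
    for i in range(k):
        Mi=M@R.from_rotvec(rv*i/k).as_matrix()
        t=Mi.T@(d/k); out+=[round(float(x),1) for x in t]+[round(float(x),3) for x in rv/k]+[grip]
    print("from",p.round(1),"psi",round(float(np.arctan2(M[1,0],M[0,0])),3),"tilt",round(float(np.arccos(-M[2,2])),4),"rows",k,"t",st['time'])
    for i in range(k): print(str(out[7*i:7*i+7])[1:-1]+",")
def stat():
    s=monitor.read_state(); M=R.from_rotvec(s['tcp_rot']).as_matrix()
    print(round(float(s['time']),2),s['tcp_pos'].round(1),"psi",round(float(np.arctan2(M[1,0],M[0,0])),3),"F",s['contact_force'].round(1),"op",round(float(s['opening']),1),"q",s['joint_positions'].round(2))
E
python3 - <<'E'
from plan import *
plan((418.8,-324.4,200),.375,step=50,grip=0.6)
for u in((330,207,142),(333,221,100),(333,221,60)): print(at_z("top",u[:2],u[2]))
E
```

```text
from [ 179.2 -702.5  231.3] psi 0.25 tilt 0.0001 rows 9 t 2.0
36.2, -34.1, 3.5, -0.0, 0.0, -0.014, 0.6,
36.7, -33.6, 3.5, -0.0, 0.0, -0.014, 0.6,
37.1, -33.1, 3.5, -0.0, 0.0, -0.014, 0.6,
37.6, -32.6, 3.5, -0.0, 0.0, -0.014, 0.6,
38.0, -32.1, 3.5, -0.0, 0.0, -0.014, 0.6,
38.5, -31.5, 3.5, -0.0, 0.0, -0.014, 0.6,
38.9, -31.0, 3.5, -0.0, 0.0, -0.014, 0.6,
39.3, -30.4, 3.5, -0.0, 0.0, -0.014, 0.6,
39.7, -29.9, 3.5, -0.0, 0.0, -0.014, 0.6,
[ 552.18982263 -179.66285514  142.        ]
[ 523.52024313 -190.68699812  100.        ]
[ 525.38509438 -194.62380039   60.        ]
```

Call:
apply_moves(series=[36.2, -34.1, 3.5, 0, 0, -0.014, 0.6, 36.7, -33.6, 3.5, 0, 0, -0.014, 0.6, 37.1, -33.1, 3.5, 0, 0, -0.014, 0.6, 37.6, -32.6, 3.5, 0, 0, -0.014, 0.6, 38, -32.1, 3.5, 0, 0, -0.014, 0.6, 38.5, -31.5, 3.5, 0, 0, -0.014, 0.6, 38.9, -31, 3.5, 0, 0, -0.014, 0.6, 39.3, -30.4, 3.5, 0, 0, -0.014, 0.6, 39.7, -29.9, 3.5, 0, 0, -0.014, 0.6], grip_force=40)

```text
time: 3.12
tcp_pos: [423.7, -318.1, 199.0]
tcp_rot: [3.082, 0.58, 0.002]
contact_force: [1.5, 0.0, 1.1]
opening: 68.1
```

Run:
```python
from plan import *
stat(); plan((418.8,-324.4,60),.375,step=50,grip=0.6)
p,d=eyes.snapshot("top"); cv2.imwrite("pics/a_top.png",p[:,:,::-1]); p,d=eyes.snapshot("side"); cv2.imwrite("pics/a_side.png",p[:,:,::-1])
```

```text
3.12 [ 423.7 -318.1  199. ] psi 0.372 F [1.5 0.  1.1] op 68.1 q [ 0.58  0.41 -0.06  2.08  0.04  0.65 -0.71]
from [ 423.7 -318.1  199. ] psi 0.372 tilt 0.0061 rows 3 t 3.125
-2.3, 1.1, 46.3, 0.002, -0.0, -0.001, 0.6,
-2.3, 1.2, 46.3, 0.002, -0.0, -0.001, 0.6,
-2.3, 1.3, 46.3, 0.002, -0.0, -0.001, 0.6,
```

View pics/a_top.png

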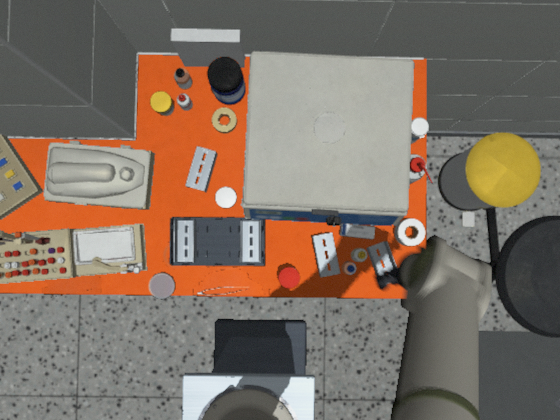

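View pics/a_side.png

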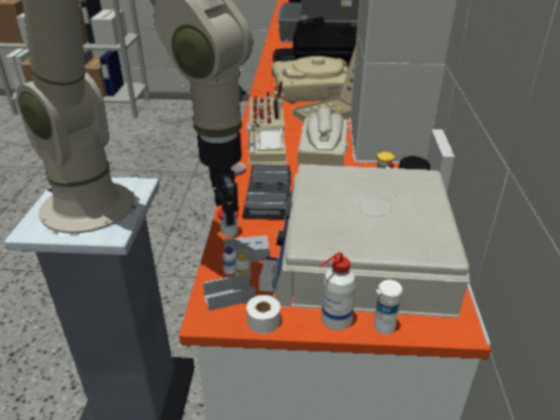

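Call:
apply_moves(series=[-2.3, 1.1, 46.3, 0.002, 0, -0.001, 0.6, -2.3, 1.2, 46.3, 0.002, 0, -0.001, 0.6, -2.3, 1.3, 46.3, 0.002, 0, -0.001, 0.6, 0, 0, 0, 0, 0, 0, 0.6])

```text
time: 3.72
tcp_pos: [424.0, -322.3, 58.4]
tcp_rot: [3.081, 0.601, 0.009]
contact_force: [-1.3, 0.4, -0.5]
opening: 68.2
```

Run:
```python
from plan import *
stat(); plan((418.8,-324.4,10),.375,step=18,grip=0.6)
q,d=eyes.snapshot("side"); p,d=eyes.snapshot("top")
a=cv2.resize(p[220:300,300:430],None,fx=5,fy=5,interpolation=cv2.INTER_CUBIC); cv2.imwrite("pics/b_top.png",a[:,:,::-1])
a=cv2.resize(q[200:330,180:300],None,fx=4.5,fy=4.5,interpolation=cv2.INTER_CUBIC); cv2.imwrite("pics/b_side.png",a[:,:,::-1])
```

```text
3.73 [ 424.  -322.3   58.4] psi 0.385 F [-1.3  0.4 -0.5] op 68.2 q [ 0.58  0.64 -0.04  2.17  0.08  0.33 -0.72]
from [ 424.  -322.3   58.4] psi 0.385 tilt 0.0061 rows 3 t 3.725
-2.0, -0.1, 16.1, 0.001, -0.002, 0.003, 0.6,
-1.9, -0.0, 16.1, 0.001, -0.002, 0.003, 0.6,
-1.9, -0.0, 16.1, 0.001, -0.002, 0.003, 0.6,
```

View pics/b_top.png

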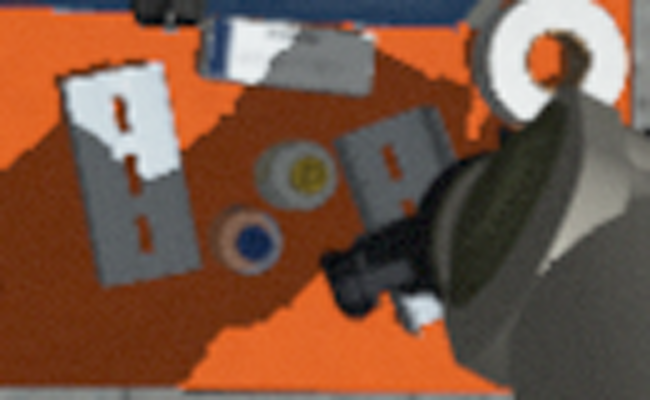

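View pics/b_side.png

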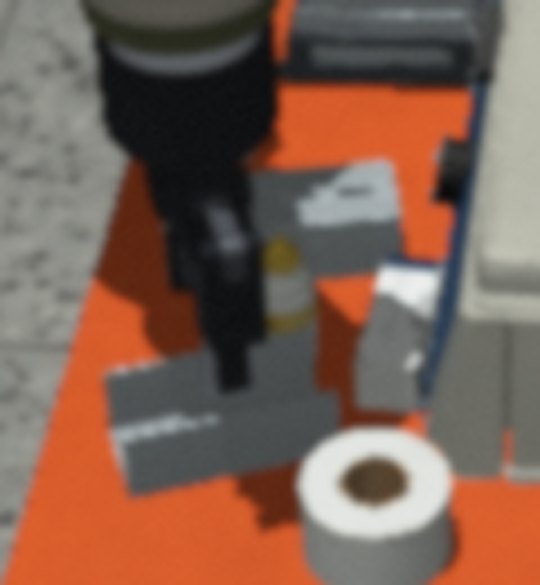

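Call:
apply_moves(series=[-2.5, 0, 16.1, 0.001, -0.002, 0.003, 0.6, -2.5, 0, 16.1, 0.001, -0.002, 0.003, 0.6, -1.9, 0, 16.1, 0.001, -0.002, 0.003, 0.6, 0, 0, 0, 0, 0, 0, 0.6])

```text
time: 4.32
tcp_pos: [421.3, -327.8, 13.9]
tcp_rot: [3.078, 0.583, 0.012]
contact_force: [-0.7, 0.1, -0.3]
opening: 68.4
```

Run:
```python
from plan import *
stat(); plan((418.8,-324.4,10),.375,step=18,grip=0.6)
```

```text
4.33 [ 421.3 -327.8   13.9] psi 0.375 F [-0.7  0.1 -0.3] op 68.4 q [ 0.57  0.72 -0.03  2.19  0.08  0.22 -0.73]
from [ 421.3 -327.8   13.9] psi 0.375 tilt 0.0115 rows 1 t 4.325
-1.1, -4.1, 3.9, 0.01, -0.006, -0.0, 0.6,
```

Call:
apply_moves(series=[-1.1, -4.1, 4.4, 0.01, -0.006, 0, 0.6, 0, 0, 0, 0, 0, 0, 0.6])

```text
time: 4.58
tcp_pos: [418.7, -324.1, 9.2]
tcp_rot: [-3.086, -0.585, 0.001]
contact_force: [-0.9, -0.3, -0.6]
opening: 68.1
```

Run:
```python
from plan import *
stat(); stat(); plan((418.8,-324.4,9.5),.375,step=18,grip=0.6)
```

```text
4.58 [ 418.7 -324.1    9.2] psi 0.375 F [-0.9 -0.3 -0.6] op 68.1 q [ 0.57  0.73 -0.03  2.19  0.08  0.23 -0.73]
4.58 [ 418.7 -324.1    9.2] psi 0.375 F [-0.9 -0.3 -0.6] op 68.1 q [ 0.57  0.73 -0.03  2.19  0.08  0.23 -0.73]
from [ 418.7 -324.1    9.2] psi 0.375 tilt 0.0013 rows 1 t 4.575
0.0, 0.4, -0.3, -0.001, 0.001, -0.0, 0.6,
```

Call:
apply_moves(series=[0, 0, 0, 0, 0, 0, -1, 0, 0, 0, 0, 0, 0, -1, 0, 0, 0, 0, 0, 0, -1, 0, 0, 0, 0, 0, 0, -1, 0, 0, 0, 0, 0, 0, -1], grip_force=50)

```text
time: 5.2
tcp_pos: [418.9, -324.2, 9.8]
tcp_rot: [-3.086, -0.586, 0.0]
contact_force: [0.2, 0.3, -1.9]
opening: 47.2
```

Run:
```python
from plan import *
stat(); plan((418.8,-324.4,140),.375,step=30,grip=-1)
```

```text
5.2 [ 418.9 -324.2    9.8] psi 0.375 F [ 0.2  0.3 -1.9] op 47.2 q [ 0.57  0.72 -0.03  2.19  0.08  0.23 -0.73]
from [ 418.9 -324.2    9.8] psi 0.375 tilt 0.0004 rows 5 t 5.2
-0.0, 0.0, -26.0, -0.0, 0.0, -0.0, -1,
-0.0, 0.0, -26.0, -0.0, 0.0, -0.0, -1,
-0.0, 0.0, -26.0, -0.0, 0.0, -0.0, -1,
-0.0, 0.0, -26.0, -0.0, 0.0, -0.0, -1,
-0.0, 0.0, -26.0, -0.0, 0.0, -0.0, -1,
```

Call:
apply_moves(series=[0, 0, -20, 0, 0, 0, -1, 0, 0, -30, 0, 0, 0, -1, 0, 0, -30, 0, 0, 0, -1, 0, 0, -30, 0, 0, 0, -1, 0, 0, -20, 0, 0, 0, -1])

```text
time: 5.82
tcp_pos: [417.7, -323.4, 141.6]
tcp_rot: [-3.083, -0.585, 0.006]
contact_force: [0.7, 0.4, -1.0]
opening: 47.1
```

Run:
```python
from plan import *
stat(); plan((467.5,78.5,145),.01,step=40,grip=-1)
```

```text
5.83 [ 417.7 -323.4  141.6] psi 0.375 F [ 0.7  0.4 -1. ] op 47.1 q [ 0.59  0.5  -0.06  2.12  0.06  0.53 -0.7 ]
from [ 417.7 -323.4  141.6] psi 0.375 tilt 0.0053 rows 11 t 5.825
17.6, -32.3, -0.2, -0.0, 0.0, 0.033, -1,
16.5, -32.9, -0.2, -0.0, 0.0, 0.033, -1,
15.4, -33.4, -0.2, -0.0, 0.0, 0.033, -1,
14.3, -33.9, -0.2, -0.0, 0.0, 0.033, -1,
13.2, -34.4, -0.2, -0.0, 0.0, 0.033, -1,
12.0, -34.8, -0.3, -0.0, 0.0, 0.033, -1,
10.9, -35.2, -0.3, -0.0, 0.0, 0.033, -1,
9.7, -35.5, -0.3, -0.0, 0.0, 0.033, -1,
8.5, -35.8, -0.3, -0.0, 0.0, 0.033, -1,
7.3, -36.1, -0.3, -0.0, 0.0, 0.033, -1,
6.1, -36.3, -0.3, -0.0, 0.0, 0.033, -1,
```

Call:
apply_moves(series=[17.6, -32.3, -0.2, 0, 0, 0.033, -1, 16.5, -32.9, -0.2, 0, 0, 0.033, -1, 15.4, -33.4, -0.2, 0, 0, 0.033, -1, 14.3, -33.9, -0.2, 0, 0, 0.033, -1, 13.2, -34.4, -0.2, 0, 0, 0.033, -1, 12, -34.8, -0.3, 0, 0, 0.033, -1, 10.9, -35.2, -0.3, 0, 0, 0.033, -1, 9.7, -35.5, -0.3, 0, 0, 0.033, -1, 8.5, -35.8, -0.3, 0, 0, 0.033, -1, 7.3, -36.1, -0.3, 0, 0, 0.033, -1, 6.1, -36.3, -0.3, 0, 0, 0.033, -1, 0, 0, 0, 0, 0, 0, -1])

```text
time: 7.32
tcp_pos: [471.6, 89.7, 146.7]
tcp_rot: [-3.141, 0.004, -0.001]
contact_force: [0.2, 0.1, -1.8]
opening: 47.1
```

Run:
```python
from plan import *
stat(); plan((467.5,78.5,70),.01,step=30,grip=-1)
p,d=eyes.snapshot("top"); q,e=eyes.snapshot("side")
np.savez("c.npz",p=p,q=q,d=d,e=e)
a=cv2.resize(p[190:300,140:290],None,fx=5,fy=5,interpolation=cv2.INTER_CUBIC); cv2.imwrite("pics/c_top.png",a[:,:,::-1])
a=cv2.resize(q[110:240,200:340],None,fx=4.5,fy=4.5,interpolation=cv2.INTER_CUBIC); cv2.imwrite("pics/c_side.png",a[:,:,::-1])
```

```text
7.33 [471.6  89.7 146.7] psi -0.002 F [ 0.2  0.1 -1.8] op 47.1 q [-0.4   0.45  0.12  2.24 -0.12  0.46 -1.75]
from [471.6  89.7 146.7] psi -0.002 tilt 0.0009 rows 3 t 7.325
-1.4, 3.7, 25.6, -0.0, -0.0, -0.004, -1,
-1.4, 3.7, 25.6, -0.0, -0.0, -0.004, -1,
-1.4, 3.7, 25.6, -0.0, -0.0, -0.004, -1,
```

View pics/c_top.png

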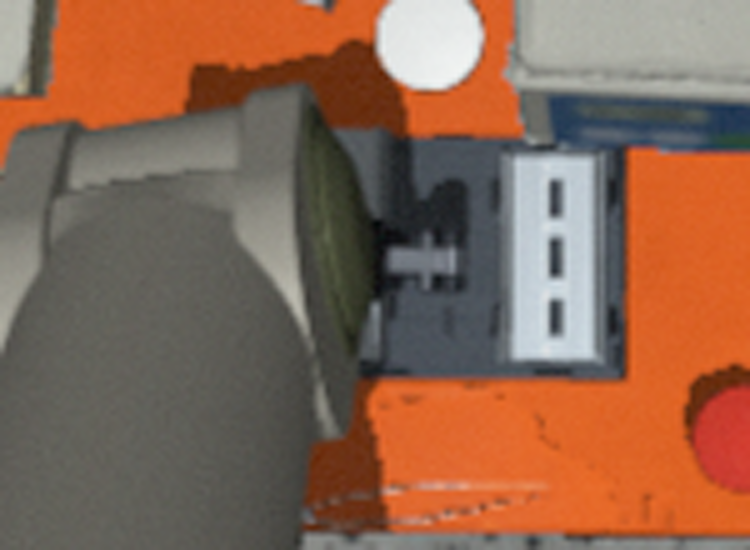

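View pics/c_side.png

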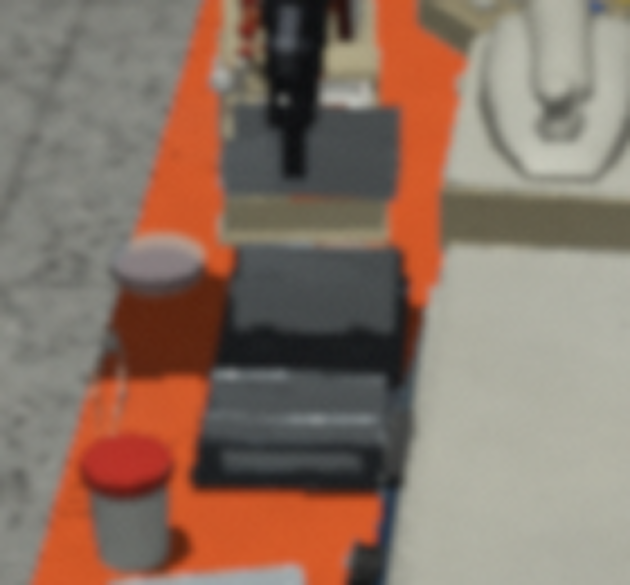

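Call:
apply_moves(series=[-1.4, 3.7, 25.6, 0, 0, -0.004, -1, -1.4, 3.7, 25.6, 0, 0, -0.004, -1, -1.4, 3.7, 25.6, 0, 0, -0.004, -1, 0, 0, 0, 0, 0, 0, -1])

```text
time: 7.92
tcp_pos: [466.5, 69.9, 69.0]
tcp_rot: [3.14, 0.001, 0.001]
contact_force: [-0.0, -0.0, -1.7]
opening: 46.8
```

Run:
```python
from plan import *
from fit import *
np.set_printoptions(precision=3,suppress=True)
stat(); plan((467.5,78.5,70),.01,step=30,grip=-1)
q,e=eyes.snapshot("side"); C=cloud("side",e)
s=monitor.read_state(); z0=s['tcp_pos'][2]-9.8
r=spotter.regions_of("side","open_up_c"); 
V=q.copy()
for k in r[:3]:
    m=k['pixels'].astype(np.uint8); print(k['p'],k['bbox'],np.median(C[m>0],0))
    if k['p']>.3:
        h=np.zeros_like(m); pts=cv2.convexHull(np.argwhere(m)[:,::-1].astype(np.int32)); cv2.fillConvexPoly(h,pts,1)
        print(z0,fit([("side",h)],(475,78,0.01),z0)); cv2.polylines(V,[pts],True,(0,255,0))
P=corners(475.5,s['tcp_pos'][1],z0,.01); cv2.polylines(V,[np.round(cv2.convexHull(proj("side",P).astype(np.float32))).astype(int)],True,(255,0,0))
a=cv2.resize(V[130:240,210:320],None,fx=5,fy=5,interpolation=cv2.INTER_NEAREST); cv2.imwrite("pics/d_side.png",a[:,:,::-1])
```

```text
7.92 [466.5  69.9  69. ] psi 0.001 F [-0.  -0.  -1.7] op 46.8 q [-0.32  0.59  0.07  2.31 -0.14  0.25 -1.69]
from [466.5  69.9  69. ] psi 0.001 tilt 0.0018 rows 1 t 7.925
1.0, -8.6, -1.1, 0.002, -0.001, -0.009, -1,
```

View pics/d_side.png

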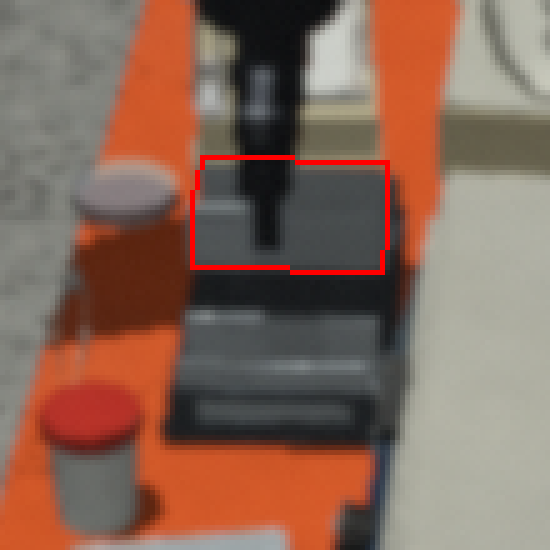

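Call:
apply_moves(series=[1, -8.6, 0, 0.002, -0.001, -0.009, -1, 0, 0, 0, 0, 0, 0, -1, 0, 0, 0, 0, 0, 0, -1])

```text
time: 8.4
tcp_pos: [470.0, 80.4, 72.8]
tcp_rot: [-3.139, -0.017, -0.01]
contact_force: [0.4, -0.2, -1.7]
opening: 47.2
```

Run:
```python
from plan import *
from fit import *
np.set_printoptions(precision=3,suppress=True)
stat(); plan((467.5,78.5,32),.01,step=30,grip=-1)
p,e=eyes.snapshot("top"); q,e=eyes.snapshot("side"); C=cloud("side",e)
s=monitor.read_state(); z0=s['tcp_pos'][2]-9.8
t=R.from_rotvec(s['tcp_rot']).as_matrix()
V=cv2.resize(q[130:240,210:320],None,fx=5,fy=5,interpolation=cv2.INTER_CUBIC)
def box(P,col):
    h=cv2.convexHull(proj("side",P).astype(np.float32)); cv2.polylines(V,[np.round((h+.5-[210,130])*5-.5).astype(int)],True,col)
box(corners(s['tcp_pos'][0]+8,s['tcp_pos'][1],z0,.01),(255,0,0)); box(corners(475,157,8,.01),(0,255,0)); box(corners(476,0,8,.01),(0,255,0))
cv2.imwrite("pics/e_side.png",V[:,:,::-1])
cv2.imwrite("pics/e_top.png",cv2.resize(p[190:300,140:290],None,fx=5,fy=5,interpolation=cv2.INTER_CUBIC)[:,:,::-1])
```

```text
8.4 [470.   80.4  72.8] psi 0.011 F [ 0.4 -0.2 -1.7] op 47.2 q [-0.33  0.58  0.07  2.3  -0.14  0.26 -1.7 ]
from [470.   80.4  72.8] psi 0.011 tilt 0.0068 rows 2 t 8.4
-1.4, 1.0, 20.4, -0.001, -0.003, 0.001, -1,
-1.3, 1.0, 20.4, -0.001, -0.003, 0.001, -1,
```

View pics/e_side.png

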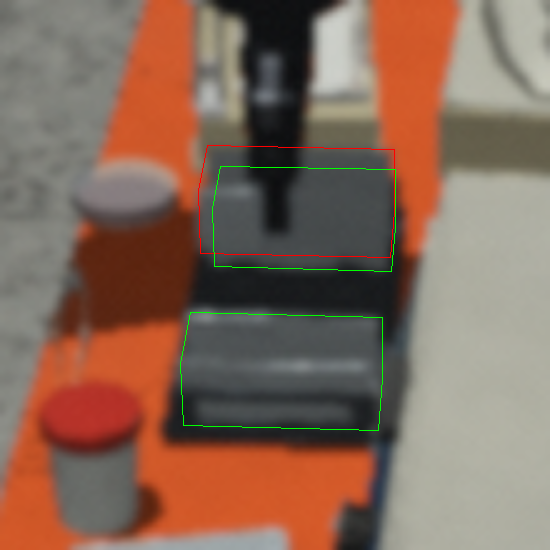

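View pics/e_top.png

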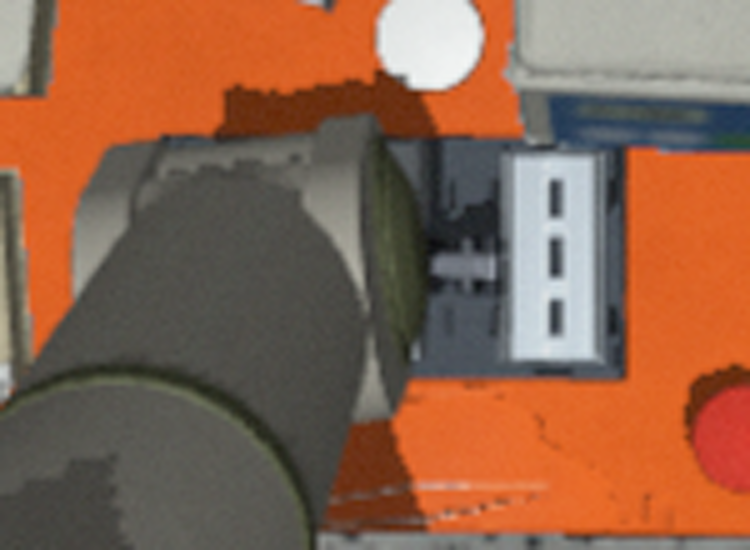

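Call:
apply_moves(series=[-1.4, 1, 16, -0.001, -0.003, 0.001, -1, -1.3, 1, 16, -0.001, -0.003, 0.001, -1, 0, 0, 0, 0, 0, 0, -1, 0, 0, 0, 0, 0, 0, -1])

```text
time: 9.0
tcp_pos: [467.0, 78.1, 38.0]
tcp_rot: [-3.142, -0.014, 0.002]
contact_force: [-0.3, -0.1, -2.6]
opening: 47.3
```

Run:
```python
from plan import *
stat(); plan((467.5,78.5,27),.01,step=30,grip=-1)
```

```text
9.0 [467.   78.1  38. ] psi 0.009 F [-0.3 -0.1 -2.6] op 47.3 q [-0.32  0.65  0.04  2.31 -0.15  0.18 -1.69]
from [467.   78.1  38. ] psi 0.009 tilt 0.001 rows 1 t 9.0
0.5, -0.4, 11.0, -0.0, 0.001, -0.001, -1,
```

Call:
apply_moves(series=[0.5, -0.4, 7, 0, 0, 0, -1, 0, 0, 4, 0, 0, 0, -1, 0, 0, 3, 0, 0, 0, -1, 0, 0, 0, 0, 0, 0, -1])

```text
time: 9.5
tcp_pos: [467.9, 78.6, 23.5]
tcp_rot: [-3.141, -0.014, -0.0]
contact_force: [-0.4, -0.0, -2.0]
opening: 47.1
```

Run:
```python
from plan import *
stat(); plan((467.5,78.5,17.5),.01,step=30,grip=-1)
```

```text
9.5 [467.9  78.6  23.5] psi 0.009 F [-0.4 -0.  -2. ] op 47.1 q [-0.31  0.68  0.04  2.32 -0.15  0.15 -1.69]
from [467.9  78.6  23.5] psi 0.009 tilt 0.0003 rows 1 t 9.5
-0.4, 0.1, 6.0, -0.0, -0.0, -0.001, -1,
```

Call:
apply_moves(series=[-0.3, 0, 2.5, 0, 0, 0, -1, 0, 0, 2, 0, 0, 0, -1, 0, 0, 1.5, 0, 0, 0, -1, 0, 0, 0, 0, 0, 0, -1])

```text
time: 10.0
tcp_pos: [467.8, 78.7, 17.6]
tcp_rot: [-3.141, -0.014, -0.001]
contact_force: [0.0, -0.8, 0.5]
opening: 47.2
```

Run:
```python
from plan import *
stat()
q,e=eyes.snapshot("side")
cv2.imwrite("pics/g_side.png",cv2.resize(q[130:240,210:320],None,fx=5,fy=5,interpolation=cv2.INTER_CUBIC)[:,:,::-1])
```

```text
10.0 [467.8  78.7  17.6] psi 0.009 F [ 0.  -0.8  0.5] op 47.2 q [-0.31  0.69  0.03  2.32 -0.16  0.13 -1.69]
```

View pics/g_side.png

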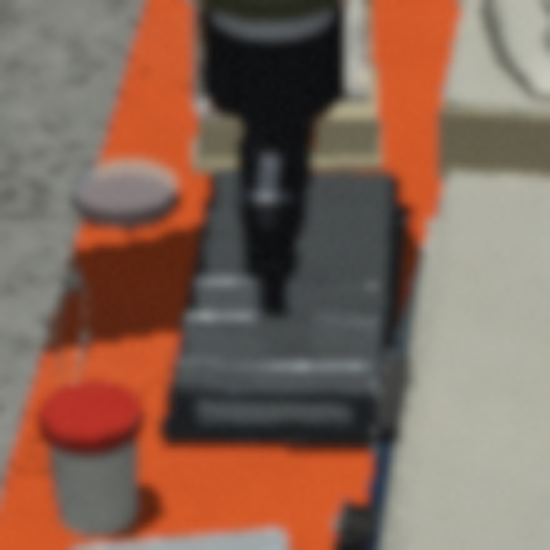

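Call:
apply_moves(series=[0, 0, 0, 0, 0, 0, 0.4, 0, 0, 0, 0, 0, 0, 0.4, 0, 0, 0, 0, 0, 0, 0.4, 0, 0, -10, 0, 0, 0, 0.4, 0, 0, -20, 0, 0, 0, 0.4, 0, 0, -35, 0, 0, 0, 0.4, 0, 0, -40, 0, 0, 0, 0.4, 0, 0, -30, 0, 0, 0, 0.4, 0, 0, 0, 0, 0, 0, 0.4])

```text
time: 11.18
tcp_pos: [467.4, 78.4, 159.4]
tcp_rot: [-3.14, -0.013, -0.002]
contact_force: [0.5, 1.0, 0.3]
opening: 59.6
```

Run:
```python
from plan import *
stat(); plan((454.8,-179.6,160),.204,step=45,grip=.6)
# od2 alternative
print(); plan((657,120,160),-.262,step=45,grip=.6)
```

```text
11.18 [467.4  78.4 159.4] psi 0.008 F [0.5 1.  0.3] op 59.6 q [-0.38  0.42  0.13  2.24 -0.12  0.49 -1.72]
from [467.4  78.4 159.4] psi 0.008 tilt 0.002 rows 6 t 11.175
-2.5, 43.0, -0.2, -0.0, -0.0, -0.033, 0.6,
-3.9, 42.9, -0.1, -0.0, -0.0, -0.033, 0.6,
-5.3, 42.7, -0.1, -0.0, -0.0, -0.033, 0.6,
-6.6, 42.5, -0.1, -0.0, -0.0, -0.033, 0.6,
-8.0, 42.3, -0.1, -0.0, -0.0, -0.033, 0.6,
-9.4, 42.0, -0.1, -0.0, -0.0, -0.033, 0.6,

from [467.4  78.4 159.4] psi 0.008 tilt 0.002 rows 5 t 11.175
38.0, -8.0, -0.0, -0.0, -0.0, 0.054, 0.6,
37.5, -10.0, -0.1, -0.0, -0.0, 0.054, 0.6,
36.9, -12.1, -0.1, -0.0, -0.0, 0.054, 0.6,
36.2, -14.0, -0.1, -0.0, -0.0, 0.054, 0.6,
35.4, -16.0, -0.1, -0.0, -0.0, 0.054, 0.6,
```

Call:
apply_moves(series=[-2.5, 43, 0, 0, 0, -0.033, 0.6, -3.9, 42.9, 0, 0, 0, -0.033, 0.6, -5.3, 42.7, 0, 0, 0, -0.033, 0.6, -6.6, 42.5, 0, 0, 0, -0.033, 0.6, -8, 42.3, 0, 0, 0, -0.033, 0.6, -9.4, 42, 0, 0, 0, -0.033, 0.6, 0, 0, 0, 0, 0, 0, 0.6, 0, 0, 0, 0, 0, 0, 0.6])

```text
time: 12.18
tcp_pos: [453.7, -185.2, 156.3]
tcp_rot: [-3.119, -0.339, 0.002]
contact_force: [-0.3, -0.4, -0.4]
opening: 68.8
```

Run:
```python
from plan import *
stat(); plan((454.8,-179.6,65),.204,step=35,grip=.6)
p,e=eyes.snapshot("top")
cv2.imwrite("pics/h_top.png",cv2.resize(p[190:300,160:310],None,fx=5,fy=5,interpolation=cv2.INTER_CUBIC)[:,:,::-1])
np.savez("h.npz",p=p)
q,e=eyes.snapshot("side")
cv2.imwrite("pics/h_side.png",cv2.resize(q[130:280,200:310],None,fx=4,fy=4,interpolation=cv2.INTER_CUBIC)[:,:,::-1])
```

```text
12.18 [ 453.7 -185.2  156.3] psi 0.216 F [-0.3 -0.4 -0.4] op 68.8 q [ 0.25  0.44  0.03  2.2  -0.03  0.51 -1.05]
from [ 453.7 -185.2  156.3] psi 0.216 tilt 0.0042 rows 3 t 12.175
0.8, -1.6, 30.4, -0.001, 0.0, 0.004, 0.6,
0.8, -1.7, 30.4, -0.001, 0.0, 0.004, 0.6,
0.7, -1.7, 30.4, -0.001, 0.0, 0.004, 0.6,
```

View pics/h_top.png

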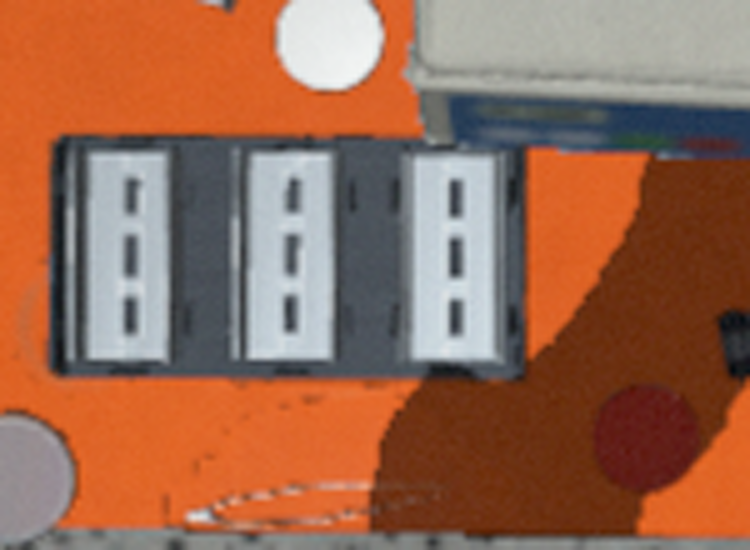

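View pics/h_side.png

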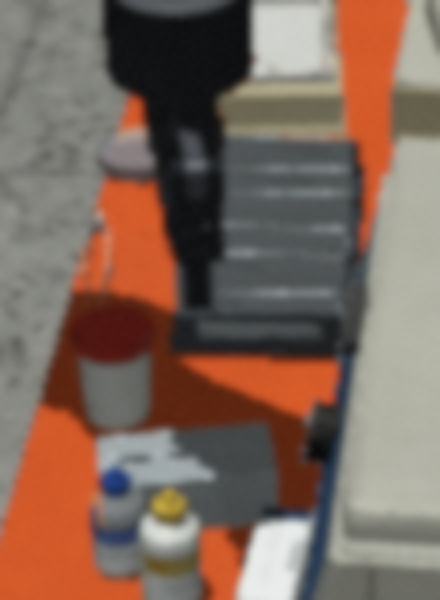

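```bash
cat > slots.py <<'E'
from fit import *
def slotfit(p,cx,cy,yaw,z,half=(45,16)):
    a=np.arange(-half[0],half[0]+.1,.5); b=np.arange(-half[1],half[1]+.1,.5)
    A,B=np.meshgrid(a,b,indexing='ij'); c,s=np.cos(yaw),np.sin(yaw)
    X=np.stack([cx+c*A-s*B,cy+s*A+c*B,np.full_like(A,z)],-1).reshape(-1,3)
    uv=proj("top",X).astype(np.float32).reshape(A.shape+(2,))
    P=cv2.remap(p,uv[...,0],uv[...,1],cv2.INTER_CUBIC)
    gr=P[...,2].astype(float)
    w=np.clip(np.median(gr)*.8-gr,0,None); w[(np.abs(A)>40)|(np.abs(B)>13)]=0
    k,l,st,ce=cv2.connectedComponentsWithStats((w>5).astype(np.uint8))
    pts=[]
    for i in np.argsort(-st[1:,4])[:3]+1:
        ww=w*(l==i); pts.append([(ww*A).sum()/ww.sum(),(ww*B).sum()/ww.sum(),st[i,4]])
    pts=np.array(sorted(pts)); m=pts.mean(0)
    return np.array([cx+c*m[0]-s*m[1],cy+s*m[0]+c*m[1],yaw+np.arctan2(pts[2,1]-pts[0,1],pts[2,0]-pts[0,0])]),pts.round(1).tolist()
E
python3 - <<'E'
from slots import *
np.set_printoptions(precision=3,suppress=True)
p=np.load("h.npz")['p']
for nm,y in(("L",157),("M",78.5),("R",0)): print(nm,slotfit(p,475.5,y,.01,11))
E
```

```text
L (array([474.873, 157.134,   0.013]), [[-29.8, 0.0, 474.0], [-0.8, 0.2, 550.0], [28.7, 0.2, 466.0]])
M (array([476.649,  79.34 ,  -0.006]), [[-27.6, 1.3, 484.0], [1.5, 0.9, 524.0], [29.6, 0.4, 465.0]])
R (array([475.991,  -0.067,   0.019]), [[-28.3, -0.3, 517.0], [0.5, -0.1, 562.0], [29.3, 0.2, 544.0]])
```

Call:
apply_moves(series=[0.8, -1.6, 30.4, 0, 0, 0.004, 0.6, 0.8, -1.7, 30.4, 0, 0, 0.004, 0.6, 0.7, -1.7, 30.4, 0, 0, 0.004, 0.6, 0, 0, 0, 0, 0, 0, 0.6, 0, 0, 0, 0, 0, 0, 0.6])

```text
time: 12.9
tcp_pos: [457.5, -173.0, 64.5]
tcp_rot: [-3.119, -0.336, -0.002]
contact_force: [-0.2, -0.1, 1.0]
opening: 68.5
```

Run:
```python
from plan import *
stat(); plan((454.8,-179.6,10),.204,step=20,grip=.6)
p,e=eyes.snapshot("top")
cv2.imwrite("pics/i_top.png",cv2.resize(p[220:300,290:410],None,fx=5,fy=5,interpolation=cv2.INTER_CUBIC)[:,:,::-1])
q,e=eyes.snapshot("side")
cv2.imwrite("pics/i_side.png",cv2.resize(q[180:300,200:310],None,fx=4,fy=4,interpolation=cv2.INTER_CUBIC)[:,:,::-1])
```

```text
12.9 [ 457.5 -173.    64.5] psi 0.215 F [-0.2 -0.1  1. ] op 68.5 q [ 0.24  0.6   0.01  2.27 -0.05  0.27 -1.06]
from [ 457.5 -173.    64.5] psi 0.215 tilt 0.0045 rows 3 t 12.9
-1.4, 2.0, 18.1, -0.001, -0.001, 0.004, 0.6,
-1.4, 2.0, 18.2, -0.001, -0.001, 0.004, 0.6,
-1.3, 2.0, 18.2, -0.001, -0.001, 0.004, 0.6,
```

View pics/i_top.png

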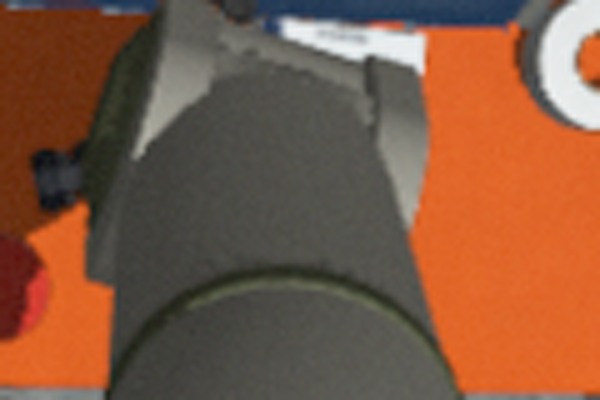

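View pics/i_side.png

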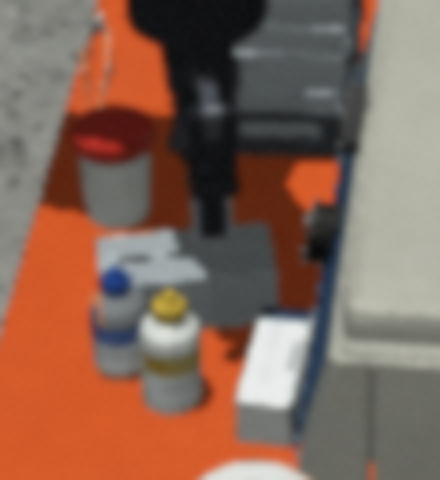

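Call:
apply_moves(series=[-4, 5.9, 14, 0, 0, 0.012, 0.6, 0, 0, 0, 0, 0, 0, 0.6, 0, 0, 0, 0, 0, 0, 0.6])

```text
time: 13.38
tcp_pos: [455.5, -181.1, 51.4]
tcp_rot: [-3.123, -0.315, -0.008]
contact_force: [0.2, -0.6, -0.4]
opening: 68.1
```

Run:
```python
from plan import *
stat(); plan((454.8,-179.6,10),.204,step=20,grip=.6)
```

```text
13.38 [ 455.5 -181.1   51.4] psi 0.201 F [ 0.2 -0.6 -0.4] op 68.1 q [ 0.26  0.63  0.01  2.27 -0.05  0.24 -1.06]
from [ 455.5 -181.1   51.4] psi 0.201 tilt 0.0057 rows 3 t 13.375
-0.2, -0.5, 13.8, -0.001, -0.002, -0.001, 0.6,
-0.2, -0.5, 13.8, -0.001, -0.002, -0.001, 0.6,
-0.2, -0.5, 13.8, -0.001, -0.002, -0.001, 0.6,
```

Call:
apply_moves(series=[-0.2, -0.5, 13, 0, -0.002, -0.001, 0.6, -0.2, -0.5, 13, 0, -0.002, -0.001, 0.6, 0, 0, 10, 0, 0, 0, 0.6, 0, 0, 0, 0, 0, 0, 0.6, 0, 0, 0, 0, 0, 0, 0.6])

```text
time: 14.0
tcp_pos: [454.9, -179.8, 12.3]
tcp_rot: [-3.123, -0.318, 0.0]
contact_force: [0.3, 0.3, -0.6]
opening: 68.2
```

Run:
```python
from plan import *
stat(); plan((454.8,-179.6,10),.204,step=20,grip=.6)
```

```text
14.0 [ 454.9 -179.8   12.3] psi 0.203 F [ 0.3  0.3 -0.6] op 68.2 q [ 0.26  0.71  0.01  2.28 -0.05  0.15 -1.06]
from [ 454.9 -179.8   12.3] psi 0.203 tilt 0.0027 rows 1 t 14.0
-0.0, -0.2, 2.3, -0.003, -0.0, -0.001, 0.6,
```

Call:
apply_moves(series=[0, 0, 1, 0, 0, 0, -1, 0, 0, 0, 0, 0, 0, -1, 0, 0, 0, 0, 0, 0, -1, 0, 0, 0, 0, 0, 0, -1, 0, 0, 0, 0, 0, 0, -1])

```text
time: 14.62
tcp_pos: [455.2, -180.0, 11.9]
tcp_rot: [-3.123, -0.318, -0.002]
contact_force: [-0.1, -0.3, -0.9]
opening: 46.9
```

Run:
```python
from plan import *
stat()
```

```text
14.62 [ 455.2 -180.    11.9] psi 0.203 F [-0.1 -0.3 -0.9] op 46.9 q [ 0.26  0.71  0.01  2.29 -0.05  0.15 -1.06]
```

Call:
apply_moves(series=[0, 0, -20, 0, 0, 0, -1, 0, 0, -30, 0, 0, 0, -1, 0, 0, -30, 0, 0, 0, -1, 0, 0, -30, 0, 0, 0, -1, 0, 0, -15, 0, 0, 0, -1, 0, 0, 0, 0, 0, 0, -1])

```text
time: 15.38
tcp_pos: [454.3, -180.0, 140.1]
tcp_rot: [-3.122, -0.318, 0.001]
contact_force: [-0.1, 0.5, -2.4]
opening: 47.1
```

Run:
```python
from plan import *
stat(); plan((484.6,39.7,138),.007,step=40,grip=-1)
```

```text
15.38 [ 454.3 -180.   140.1] psi 0.203 F [-0.1  0.5 -2.4] op 47.1 q [ 0.24  0.46  0.03  2.22 -0.04  0.46 -1.06]
from [ 454.3 -180.   140.1] psi 0.203 tilt 0.003 rows 6 t 15.375
12.3, -34.8, 0.5, -0.0, 0.0, 0.033, -1,
11.2, -35.2, 0.4, -0.0, 0.0, 0.033, -1,
10.0, -35.6, 0.4, -0.0, 0.0, 0.033, -1,
8.9, -35.9, 0.4, -0.0, 0.0, 0.033, -1,
7.7, -36.1, 0.4, -0.0, 0.0, 0.033, -1,
6.5, -36.4, 0.4, -0.0, 0.0, 0.033, -1,
```

Call:
apply_moves(series=[12.3, -34.8, 0.5, 0, 0, 0.033, -1, 11.2, -35.2, 0.4, 0, 0, 0.033, -1, 10, -35.6, 0.4, 0, 0, 0.033, -1, 8.9, -35.9, 0.4, 0, 0, 0.033, -1, 7.7, -36.1, 0.4, 0, 0, 0.033, -1, 4.5, -25, 0.4, 0, 0, 0.023, -1, 0, 0, 0, 0, 0, 0, -1, 0, 0, 0, 0, 0, 0, -1])

```text
time: 16.38
tcp_pos: [482.0, 33.1, 131.2]
tcp_rot: [-3.141, -0.011, 0.014]
contact_force: [0.5, -0.2, -1.8]
opening: 46.9
```

Run:
```python
from plan import *
stat(); plan((484.6,39.7,80),.007,step=30,grip=-1)
```

```text
16.38 [482.   33.1 131.2] psi 0.007 F [ 0.5 -0.2 -1.8] op 46.9 q [-0.28  0.48  0.13  2.24 -0.15  0.44 -1.59]
from [482.   33.1 131.2] psi 0.007 tilt 0.0088 rows 2 t 16.375
1.6, -3.3, 25.6, -0.0, 0.004, 0.0, -1,
1.5, -3.3, 25.6, -0.0, 0.004, 0.0, -1,
```

Call:
apply_moves(series=[1.6, -3.3, 25, 0, 0.004, 0, -1, 1.5, -3.3, 25, 0, 0.004, 0, -1, 0, 0, 0, 0, 0, 0, -1, 0, 0, 0, 0, 0, 0, -1])

```text
time: 16.88
tcp_pos: [484.4, 35.5, 80.1]
tcp_rot: [3.141, 0.003, -0.001]
contact_force: [0.4, 0.4, -1.2]
opening: 46.9
```

Run:
```python
from plan import *
stat(); plan((484.6,39.7,72),.007,step=30,grip=-1)
```

```text
16.88 [484.4  35.5  80.1] psi 0.002 F [ 0.4  0.4 -1.2] op 46.9 q [-0.26  0.57  0.1   2.27 -0.17  0.31 -1.58]
from [484.4  35.5  80.1] psi 0.002 tilt 0.0014 rows 1 t 16.875
0.2, -4.2, 8.1, 0.001, 0.001, -0.005, -1,
```

Call:
apply_moves(series=[0.2, -4.2, 8, 0.001, 0.001, -0.005, -1, 0, 0, 0, 0, 0, 0, -1, 0, 0, 0, 0, 0, 0, -1])

```text
time: 17.25
tcp_pos: [485.4, 39.5, 73.2]
tcp_rot: [-3.141, -0.01, -0.004]
contact_force: [-0.1, -0.1, -1.4]
opening: 47.4
```

Run:
```python
from plan import *
from fit import *
stat(); plan((484.6,39.7,66),.007,step=30,grip=-1)
q,e=eyes.snapshot("side"); p,e=eyes.snapshot("top"); s=monitor.read_state(); t=s['tcp_pos']
V=cv2.resize(q[120:230,210:320],None,fx=5,fy=5,interpolation=cv2.INTER_CUBIC)
def box(P,col):
    h=cv2.convexHull(proj("side",P).astype(np.float32)); cv2.polylines(V,[np.round((h+.5-[210,120])*5-.5).astype(int)],True,col)
box(corners(t[0]-8.3,t[1],t[2]-11.9,.007),(255,0,0)); box(corners(476,0,8,.01),(0,255,0))
cv2.imwrite("pics/k_side.png",V[:,:,::-1])
cv2.imwrite("pics/k_top.png",cv2.resize(p[190:300,140:290],None,fx=5,fy=5,interpolation=cv2.INTER_CUBIC)[:,:,::-1])
```

```text
17.25 [485.4  39.5  73.2] psi 0.006 F [-0.1 -0.1 -1.4] op 47.4 q [-0.26  0.59  0.09  2.27 -0.18  0.29 -1.58]
from [485.4  39.5  73.2] psi 0.006 tilt 0.0026 rows 1 t 17.25
-0.8, -0.2, 7.2, -0.0, -0.003, -0.001, -1,
```

View pics/k_side.png

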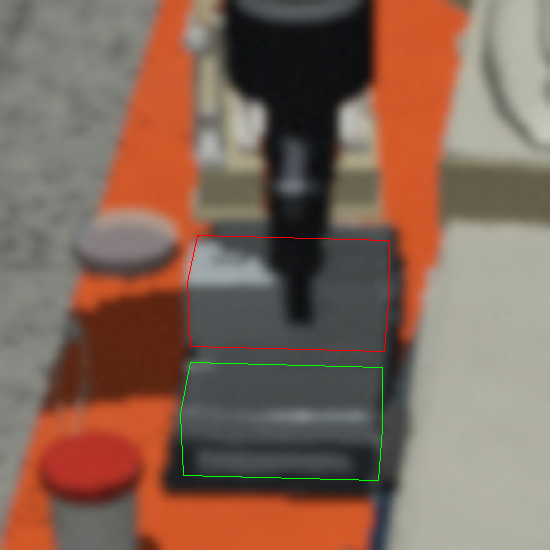

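View pics/k_top.png

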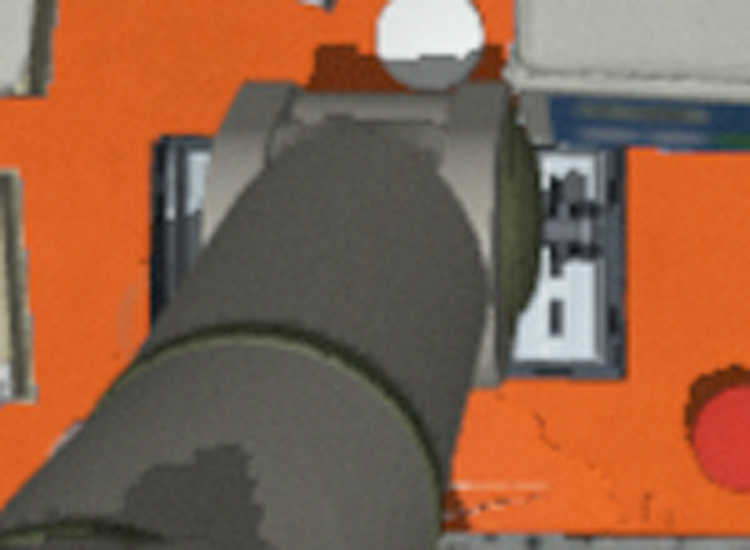

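Call:
apply_moves(series=[-0.8, -0.2, 5, 0, -0.002, -0.001, -1, 0, 0, 4, 0, 0, 0, -1, 0, 0, 4, 0, 0, 0, -1, 0, 0, 0, 0, 0, 0, -1])

```text
time: 17.85
tcp_pos: [484.5, 39.8, 59.3]
tcp_rot: [-3.141, -0.012, -0.001]
contact_force: [-0.4, -0.2, -2.6]
opening: 47.1
```

Run:
```python
from plan import *
stat(); plan((484.6,39.7,50),.007,step=30,grip=-1)
```

```text
17.85 [484.5  39.8  59.3] psi 0.008 F [-0.4 -0.2 -2.6] op 47.1 q [-0.25  0.61  0.08  2.28 -0.18  0.25 -1.58]
from [484.5  39.8  59.3] psi 0.008 tilt 0.0006 rows 1 t 17.85
0.0, 0.1, 9.3, -0.0, -0.0, 0.001, -1,
```

Call:
apply_moves(series=[0, 0, 2.5, 0, 0, 0, -1, 0, 0, 2.5, 0, 0, 0, -1, 0, 0, 2.5, 0, 0, 0, -1, 0, 0, 0, 0, 0, 0, -1])

```text
time: 18.35
tcp_pos: [484.6, 39.7, 51.2]
tcp_rot: [-3.141, -0.012, -0.001]
contact_force: [0.1, -0.9, -1.4]
opening: 46.8
```

Run:
```python
from plan import *
stat(); plan((484.6,39.7,30),.007,step=30,grip=-1)
```

```text
18.35 [484.6  39.7  51.2] psi 0.008 F [ 0.1 -0.9 -1.4] op 46.8 q [-0.25  0.63  0.07  2.28 -0.18  0.24 -1.58]
from [484.6  39.7  51.2] psi 0.008 tilt 0.0006 rows 1 t 18.35
-0.0, 0.1, 21.2, -0.0, -0.0, 0.001, -1,
```

Call:
apply_moves(series=[0, 0, 5, 0, 0, 0, -1, 0, 0, 6, 0, 0, 0, -1, 0, 0, 6, 0, 0, 0, -1, 0, 0, 5, 0, 0, 0, -1, 0, 0, 0, 0, 0, 0, -1])

```text
time: 18.98
tcp_pos: [484.6, 39.8, 27.4]
tcp_rot: [-3.141, -0.012, -0.0]
contact_force: [0.2, 0.3, -1.4]
opening: 46.9
```

Run:
```python
from plan import *
stat(); plan((484.6,39.7,22.6),.007,step=30,grip=-1)
```

```text
18.98 [484.6  39.8  27.4] psi 0.008 F [ 0.2  0.3 -1.4] op 46.9 q [-0.24  0.68  0.05  2.29 -0.19  0.18 -1.57]
from [484.6  39.8  27.4] psi 0.008 tilt 0.0003 rows 1 t 18.975
0.0, 0.1, 4.8, -0.0, -0.0, 0.001, -1,
```

Call:
apply_moves(series=[0, 0, 2, 0, 0, 0, -1, 0, 0, 1.5, 0, 0, 0, -1, 0, 0, 1.3, 0, 0, 0, -1, 0, 0, 0, 0, 0, 0, -1])

```text
time: 19.48
tcp_pos: [484.8, 39.8, 22.6]
tcp_rot: [-3.141, -0.012, -0.001]
contact_force: [0.3, -0.7, -2.7]
opening: 47.5
```

Run:
```python
from plan import *
stat()
```

```text
19.48 [484.8  39.8  22.6] psi 0.008 F [ 0.3 -0.7 -2.7] op 47.5 q [-0.23  0.69  0.05  2.29 -0.19  0.17 -1.57]
```

Call:
apply_moves(series=[0, 0, 1, 0, 0, 0, -1, 0, 0, 0, 0, 0, 0, -1])

```text
time: 19.73
tcp_pos: [484.9, 39.8, 22.8]
tcp_rot: [-3.141, -0.012, -0.003]
contact_force: [-0.4, 0.5, -1.5]
opening: 47.1
```

Call:
apply_moves(series=[0, 0, 0.5, 0, 0, 0, -1, 0, 0, 0, 0, 0, 0, 0.36, 0, 0, 0, 0, 0, 0, 0.36, 0, 0, 0, 0, 0, 0, 0.36, 0, 0, -10, 0, 0, 0, 0.36, 0, 0, -20, 0, 0, 0, 0.36, 0, 0, -35, 0, 0, 0, 0.36, 0, 0, -40, 0, 0, 0, 0.36, 0, 0, -30, 0, 0, 0, 0.36, 0, 0, 0, 0, 0, 0, 0.36])

```text
time: 20.98
tcp_pos: [484.4, 39.5, 163.9]
tcp_rot: [-3.14, -0.011, -0.003]
contact_force: [-0.6, 0.4, -0.4]
opening: 58.5
```

Run:
```python
from plan import *
stat(); plan((656.7,120.2,165),-.262,step=45,grip=.6)
q,e=eyes.snapshot("side")
cv2.imwrite("pics/l_side.png",cv2.resize(q[120:230,210:320],None,fx=5,fy=5,interpolation=cv2.INTER_CUBIC)[:,:,::-1])
```

```text
20.98 [484.4  39.5 163.9] psi 0.007 F [-0.6  0.4 -0.4] op 58.5 q [-0.32  0.42  0.16  2.21 -0.14  0.51 -1.61]
from [484.4  39.5 163.9] psi 0.007 tilt 0.0026 rows 5 t 20.975
34.6, -15.9, -0.1, -0.0, -0.0, 0.054, 0.6,
33.7, -17.7, -0.1, -0.0, -0.0, 0.054, 0.6,
32.7, -19.5, -0.2, -0.0, -0.0, 0.054, 0.6,
31.6, -21.2, -0.2, -0.0, -0.0, 0.054, 0.6,
30.4, -22.9, -0.2, -0.0, -0.0, 0.054, 0.6,
```

View pics/l_side.png

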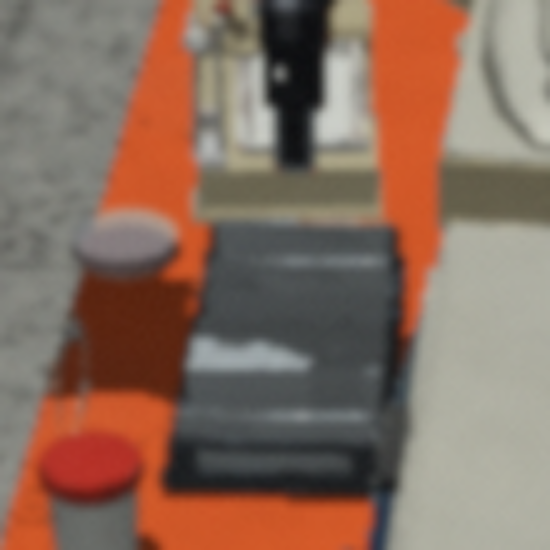

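Call:
apply_moves(series=[34.6, -15.9, -0.1, 0, 0, 0.054, 0.6, 33.7, -17.7, -0.1, 0, 0, 0.054, 0.6, 32.7, -19.5, -0.2, 0, 0, 0.054, 0.6, 31.6, -21.2, -0.2, 0, 0, 0.054, 0.6, 22, -16, -0.2, 0, 0, 0.04, 0.6, 0, 0, 0, 0, 0, 0, 0.6, 0, 0, 0, 0, 0, 0, 0.6])

```text
time: 21.9
tcp_pos: [646.1, 115.6, 155.8]
tcp_rot: [3.112, -0.403, -0.019]
contact_force: [0.0, -0.4, -0.2]
opening: 68.0
```

Run:
```python
from plan import *
from slots import *
np.set_printoptions(precision=2,suppress=True)
stat(); plan((656.7,120.2,75),-.262,step=35,grip=.6)
p,e=eyes.snapshot("top"); q,e2=eyes.snapshot("side")
cv2.imwrite("pics/n_top.png",cv2.resize(p[140:300,140:300],None,fx=3.7,fy=3.7,interpolation=cv2.INTER_CUBIC)[:,:,::-1])
cv2.imwrite("pics/n_side.png",cv2.resize(q[120:230,210:320],None,fx=5,fy=5,interpolation=cv2.INTER_CUBIC)[:,:,::-1])
print(slotfit(p,476,39.6,.01,49))
```

```text
21.9 [646.1 115.6 155.8] psi -0.257 F [ 0.  -0.4 -0.2] op 68.0 q [-0.43  0.62  0.25  1.83 -0.22  0.73 -1.88]
from [646.1 115.6 155.8] psi -0.257 tilt 0.0122 rows 3 t 21.9
3.3, -2.5, 26.9, 0.002, 0.004, 0.002, 0.6,
3.2, -2.5, 26.9, 0.002, 0.004, 0.002, 0.6,
3.1, -2.4, 26.9, 0.002, 0.004, 0.002, 0.6,
(array([476.23,  40.4 ,   0.02]), [[-29.1, 0.5, 492.0], [0.3, 0.8, 557.0], [29.5, 1.1, 499.0]])
```

View pics/n_top.png

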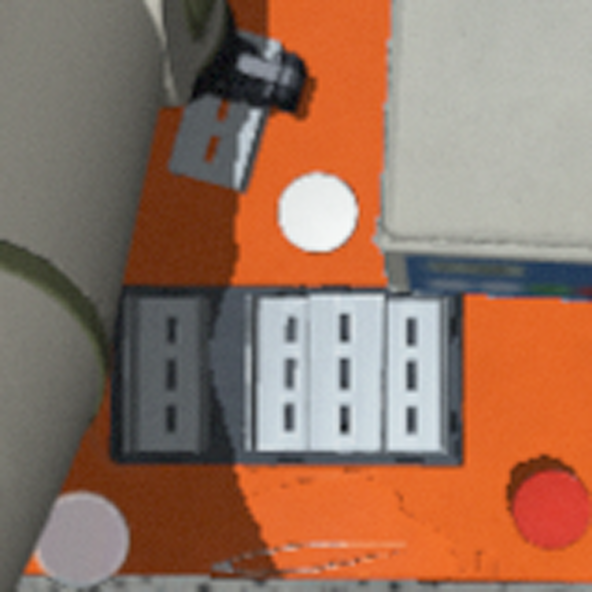

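View pics/n_side.png

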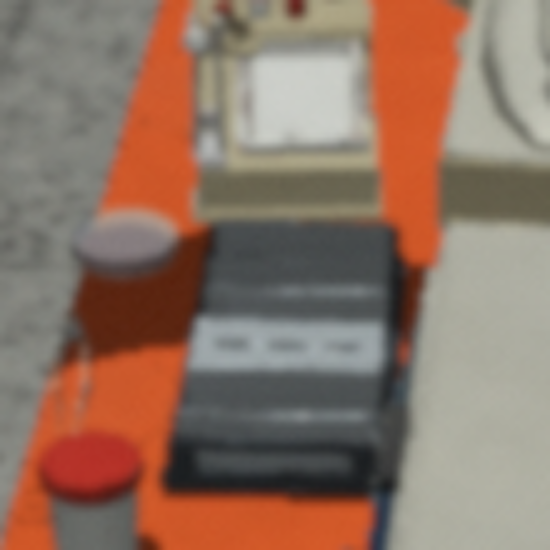

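Channel 1 is hooked at (476, 40). Going down on the other one.

Call:
apply_moves(series=[3.3, -2.5, 26.9, 0.002, 0.004, 0.002, 0.6, 3.2, -2.5, 26.9, 0.002, 0.004, 0.002, 0.6, 3.1, -2.4, 24, 0.002, 0.004, 0.002, 0.6, 0, 0, 0, 0, 0, 0, 0.6, 0, 0, 0, 0, 0, 0, 0.6])

```text
time: 22.62
tcp_pos: [655.1, 118.1, 78.9]
tcp_rot: [-3.112, 0.415, -0.004]
contact_force: [0.3, -0.2, -0.3]
opening: 68.1
```

Run:
```python
from plan import *
stat(); plan((656.7,120.2,55),-.262,step=35,grip=.6)
```

```text
22.62 [655.1 118.1  78.9] psi -0.265 F [ 0.3 -0.2 -0.3] op 68.1 q [-0.4   0.72  0.21  1.86 -0.26  0.58 -1.86]
from [655.1 118.1  78.9] psi -0.265 tilt 0.0035 rows 1 t 22.625
0.9, -2.4, 23.9, -0.003, -0.002, -0.003, 0.6,
```

Call:
apply_moves(series=[0.9, -2.4, 23.9, -0.003, -0.002, -0.003, 0.6, 0, 0, 0, 0, 0, 0, 0.6, 0, 0, 0, 0, 0, 0, 0.6])

```text
time: 23.0
tcp_pos: [657.4, 120.3, 55.8]
tcp_rot: [-3.114, 0.41, -0.004]
contact_force: [-0.4, 0.3, -0.2]
opening: 68.1
```

Run:
```python
from plan import *
stat(); plan((656.7,120.2,12),-.262,step=15,grip=.6)
q,e2=eyes.snapshot("side")
cv2.imwrite("pics/o_side.png",cv2.resize(q[80:200,250:370],None,fx=5,fy=5,interpolation=cv2.INTER_CUBIC)[:,:,::-1])
p,e2=eyes.snapshot("top")
cv2.imwrite("pics/o_top.png",cv2.resize(p[130:230,150:270],None,fx=5,fy=5,interpolation=cv2.INTER_CUBIC)[:,:,::-1])
```

```text
23.0 [657.4 120.3  55.8] psi -0.262 F [-0.4  0.3 -0.2] op 68.1 q [-0.39  0.75  0.2   1.87 -0.27  0.55 -1.85]
from [657.4 120.3  55.8] psi -0.262 tilt 0.0023 rows 3 t 23.0
-0.3, 0.1, 14.6, -0.0, -0.001, 0.0, 0.6,
-0.2, 0.1, 14.6, -0.0, -0.001, 0.0, 0.6,
-0.2, 0.1, 14.6, -0.0, -0.001, 0.0, 0.6,
```

View pics/o_top.png

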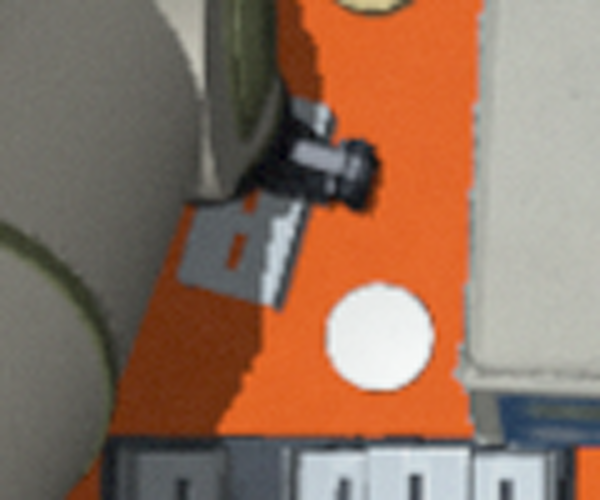

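Call:
apply_moves(series=[-0.3, 0.1, 14.6, 0, -0.001, 0, 0.6, -0.2, 0.1, 14.6, 0, -0.001, 0, 0.6, 0, 0, 12, 0, 0, 0, 0.6, 0, 0, 0, 0, 0, 0, 0.6, 0, 0, 0, 0, 0, 0, 0.6])

```text
time: 23.72
tcp_pos: [656.5, 120.2, 11.2]
tcp_rot: [-3.114, 0.41, 0.001]
contact_force: [-0.6, -0.4, 0.0]
opening: 68.6
```

Run:
```python
from plan import *
stat(); plan((656.7,120.2,12),-.262,step=15,grip=.6)
```

```text
23.73 [656.5 120.2  11.2] psi -0.262 F [-0.6 -0.4  0. ] op 68.6 q [-0.38  0.81  0.17  1.88 -0.28  0.47 -1.84]
from [656.5 120.2  11.2] psi -0.262 tilt 0.001 rows 1 t 23.725
0.2, -0.1, -0.8, -0.0, 0.001, -0.0, 0.6,
```

Call:
apply_moves(series=[0, 0, 0, 0, 0, 0, -1, 0, 0, 0, 0, 0, 0, -1, 0, 0, 0, 0, 0, 0, -1, 0, 0, 0, 0, 0, 0, -1, 0, 0, 0, 0, 0, 0, -1])

```text
time: 24.35
tcp_pos: [656.7, 120.4, 12.0]
tcp_rot: [-3.114, 0.41, -0.0]
contact_force: [-0.2, -0.5, -2.1]
opening: 46.9
```

Run:
```python
from plan import *
stat()
```

```text
24.35 [656.7 120.4  12. ] psi -0.262 F [-0.2 -0.5 -2.1] op 46.9 q [-0.38  0.81  0.17  1.88 -0.28  0.47 -1.84]
```

Call:
apply_moves(series=[0, 0, -20, 0, 0, 0, -1, 0, 0, -30, 0, 0, 0, -1, 0, 0, -30, 0, 0, 0, -1, 0, 0, -30, 0, 0, 0, -1, 0, 0, -15, 0, 0, 0, -1, 0, 0, 0, 0, 0, 0, -1, 0, 0, 0, 0, 0, 0, -1])

```text
time: 25.22
tcp_pos: [656.4, 120.0, 145.5]
tcp_rot: [-3.113, 0.411, -0.002]
contact_force: [0.2, 0.3, -2.3]
opening: 47.2
```

Run:
```python
from plan import *
stat(); plan((484,118.2,134),.005,step=40,grip=-1)
```

```text
25.23 [656.4 120.  145.5] psi -0.262 F [ 0.2  0.3 -2.3] op 47.2 q [-0.43  0.64  0.25  1.82 -0.23  0.71 -1.88]
from [656.4 120.  145.5] psi -0.262 tilt 0.0022 rows 5 t 25.225
-33.2, 9.3, 2.2, -0.0, -0.0, -0.053, -1,
-33.6, 7.5, 2.3, -0.0, -0.0, -0.053, -1,
-34.0, 5.7, 2.3, -0.0, -0.0, -0.053, -1,
-34.3, 3.9, 2.3, -0.0, -0.0, -0.053, -1,
-34.4, 2.0, 2.3, -0.0, -0.0, -0.053, -1,
```

Call:
apply_moves(series=[-33.2, 9.3, 2, 0, 0, -0.053, -1, -33.6, 7.5, 2, 0, 0, -0.053, -1, -34, 5.7, 2, 0, 0, -0.053, -1, -34.3, 3.9, 2, 0, 0, -0.053, -1, -24, 1, 2, 0, 0, -0.04, -1, 0, 0, 0, 0, 0, 0, -1, 0, 0, 0, 0, 0, 0, -1])

```text
time: 26.1
tcp_pos: [486.5, 117.1, 128.2]
tcp_rot: [3.139, -0.004, -0.014]
contact_force: [0.5, 1.2, -2.2]
opening: 47.1
```

Run:
```python
from plan import *
stat(); plan((483.8,118.2,80),.005,step=30,grip=-1)
```

```text
26.1 [486.5 117.1 128.2] psi -0.002 F [ 0.5  1.2 -2.2] op 47.1 q [-0.46  0.5   0.16  2.2  -0.17  0.46 -1.74]
from [486.5 117.1 128.2] psi -0.002 tilt 0.0094 rows 2 t 26.1
-1.1, -0.6, 24.1, 0.001, 0.004, -0.004, -1,
-1.2, -0.6, 24.1, 0.001, 0.004, -0.004, -1,
```

Call:
apply_moves(series=[-1.1, -0.6, 24, 0.001, 0.004, -0.004, -1, -1.2, -0.6, 24, 0.001, 0.004, -0.004, -1, 0, 0, 0, 0, 0, 0, -1, 0, 0, 0, 0, 0, 0, -1])

```text
time: 26.6
tcp_pos: [487.9, 118.5, 78.8]
tcp_rot: [3.141, 0.005, 0.003]
contact_force: [-0.3, -0.3, -1.1]
opening: 46.7
```

Run:
```python
from plan import *
stat(); plan((483.8,118.2,73),.005,step=30,grip=-1)
```

```text
26.6 [487.9 118.5  78.8] psi 0.003 F [-0.3 -0.3 -1.1] op 46.7 q [-0.43  0.59  0.12  2.24 -0.2   0.33 -1.72]
from [487.9 118.5  78.8] psi 0.003 tilt 0.0021 rows 1 t 26.6
-4.1, 0.2, 5.8, 0.001, -0.002, -0.002, -1,
```

Call:
apply_moves(series=[-4.1, 0.2, 5.8, 0.001, -0.002, -0.002, -1, 0, 0, 0, 0, 0, 0, -1, 0, 0, 0, 0, 0, 0, -1])

```text
time: 26.98
tcp_pos: [484.7, 118.5, 74.1]
tcp_rot: [-3.14, -0.008, -0.004]
contact_force: [-0.6, 0.2, -2.9]
opening: 47.1
```

Run:
```python
from plan import *
from fit import *
stat(); plan((483.8,118.2,60),.005,step=30,grip=-1)
q,e=eyes.snapshot("side"); p,e=eyes.snapshot("top"); s=monitor.read_state(); t=s['tcp_pos']
V=cv2.resize(q[120:230,210:320],None,fx=5,fy=5,interpolation=cv2.INTER_CUBIC)
def box(P,col):
    h=cv2.convexHull(proj("side",P).astype(np.float32)); cv2.polylines(V,[np.round((h+.5-[210,120])*5-.5).astype(int)],True,col)
box(corners(t[0]-7.9,t[1],t[2]-12,.007),(255,0,0)); box(corners(476,40.2,11,.01),(0,255,0))
cv2.imwrite("pics/q_side.png",V[:,:,::-1])
```

```text
26.98 [484.7 118.5  74.1] psi 0.005 F [-0.6  0.2 -2.9] op 47.1 q [-0.43  0.59  0.11  2.25 -0.2   0.31 -1.71]
from [484.7 118.5  74.1] psi 0.005 tilt 0.0026 rows 1 t 26.975
-0.9, 0.3, 14.1, -0.001, -0.002, -0.0, -1,
```

View pics/q_side.png

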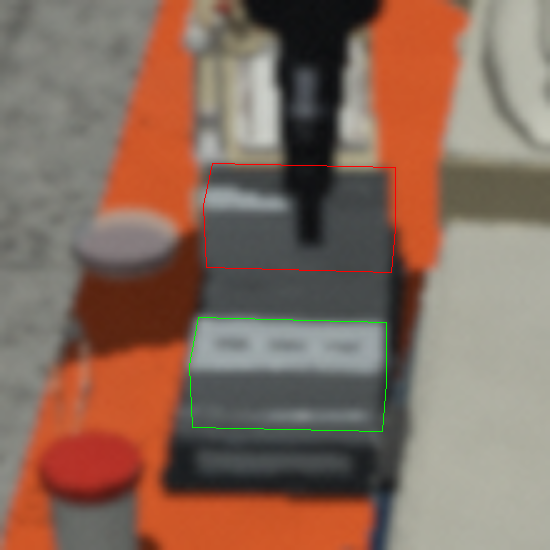

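Call:
apply_moves(series=[0, 0.3, 5, 0, -0.002, 0, -1, 0, 0, 4, 0, 0, 0, -1, 0, 0, 4, 0, 0, 0, -1, 0, 0, 0, 0, 0, 0, -1])

```text
time: 27.58
tcp_pos: [484.7, 118.2, 60.1]
tcp_rot: [-3.14, -0.008, -0.0]
contact_force: [-0.7, -0.0, -3.1]
opening: 47.1
```

Run:
```python
from plan import *
stat()
```

```text
27.57 [484.7 118.2  60.1] psi 0.005 F [-0.7 -0.  -3.1] op 47.1 q [-0.42  0.62  0.1   2.25 -0.21  0.28 -1.71]
```

Call:
apply_moves(series=[0, 0, 2.5, 0, 0, 0, -1, 0, 0, 2.5, 0, 0, 0, -1, 0, 0, 2.5, 0, 0, 0, -1, 0, 0, 0, 0, 0, 0, -1])

```text
time: 28.08
tcp_pos: [484.8, 118.2, 52.1]
tcp_rot: [-3.14, -0.008, -0.0]
contact_force: [0.3, -0.5, -1.7]
opening: 47.2
```

Run:
```python
from plan import *
stat()
```

```text
28.07 [484.8 118.2  52.1] psi 0.005 F [ 0.3 -0.5 -1.7] op 47.2 q [-0.41  0.63  0.09  2.25 -0.21  0.26 -1.71]
```

Entered without contact; going home.

Call:
apply_moves(series=[0, 0, 5, 0, 0, 0, -1, 0, 0, 6, 0, 0, 0, -1, 0, 0, 6, 0, 0, 0, -1, 0, 0, 5, 0, 0, 0, -1, 0, 0, 0, 0, 0, 0, -1])

```text
time: 28.7
tcp_pos: [484.7, 118.3, 28.3]
tcp_rot: [-3.14, -0.008, 0.0]
contact_force: [0.5, 0.1, -2.0]
opening: 47.1
```

Call:
apply_moves(series=[0, 0, 2, 0, 0, 0, -1, 0, 0, 2, 0, 0, 0, -1, 0, 0, 1, 0, 0, 0, -1, 0, 0, 0, 0, 0, 0, -1])

```text
time: 29.2
tcp_pos: [484.9, 118.3, 23.2]
tcp_rot: [-3.14, -0.008, -0.0]
contact_force: [-0.3, 1.3, -2.4]
opening: 47.1
```

Call:
apply_moves(series=[0, 0, 1, 0, 0, 0, -1, 0, 0, 0.5, 0, 0, 0, -1, 0, 0, 0, 0, 0, 0, 0.34, 0, 0, 0, 0, 0, 0, 0.34, 0, 0, 0, 0, 0, 0, 0.34, 0, 0, -10, 0, 0, 0, 0.34, 0, 0, -20, 0, 0, 0, 0.34, 0, 0, -35, 0, 0, 0, 0.34, 0, 0, -40, 0, 0, 0, 0.34, 0, 0, -30, 0, 0, 0, 0.34, 0, 0, -40, 0, 0, 0, 0.34, 0, 0, 0, 0, 0, 0, 0.34])

```text
time: 30.7
tcp_pos: [484.5, 117.7, 206.6]
tcp_rot: [-3.139, -0.007, -0.003]
contact_force: [0.1, 0.3, -0.2]
opening: 57.4
```

Run:
```python
from plan import *
stat(); plan((470,-170,215),.0,step=45,grip=.34)
q,e=eyes.snapshot("side")
cv2.imwrite("pics/r_side.png",cv2.resize(q[120:230,210:320],None,fx=5,fy=5,interpolation=cv2.INTER_CUBIC)[:,:,::-1])
```

```text
30.7 [484.5 117.7 206.6] psi 0.004 F [ 0.1  0.3 -0.2] op 57.4 q [-0.51  0.37  0.22  2.15 -0.13  0.63 -1.77]
from [484.5 117.7 206.6] psi 0.004 tilt 0.0036 rows 7 t 30.7
-2.2, 41.1, -1.3, -0.0, -0.0, 0.001, 0.34,
-2.2, 41.1, -1.3, -0.0, -0.0, 0.001, 0.34,
-2.2, 41.1, -1.3, -0.0, -0.0, 0.001, 0.34,
-2.2, 41.1, -1.3, -0.0, -0.0, 0.001, 0.34,
-2.1, 41.1, -1.3, -0.0, -0.0, 0.001, 0.34,
-2.1, 41.1, -1.2, -0.0, -0.0, 0.001, 0.34,
-2.1, 41.1, -1.2, -0.0, -0.0, 0.001, 0.34,
```

View pics/r_side.png

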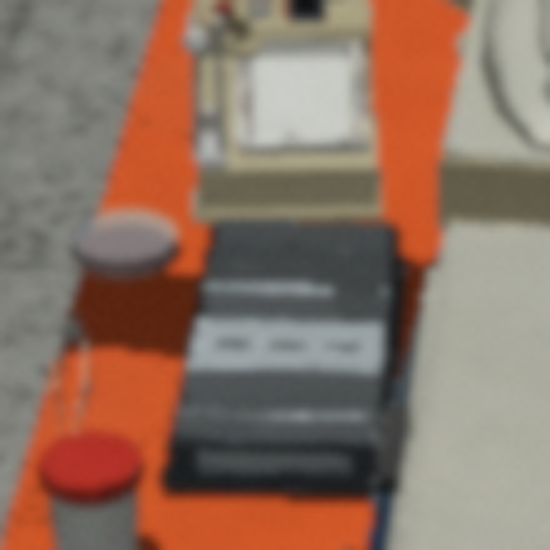

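Move the arm aside to see the tray from above.

Call:
apply_moves(series=[-2.2, 41, -1.3, 0, 0, 0, 0.34, -2.2, 41, -1.3, 0, 0, 0, 0.34, -2.2, 41, -1.3, 0, 0, 0, 0.34, -2.2, 41, -1.3, 0, 0, 0, 0.34, -2.2, 41, -1.3, 0, 0, 0, 0.34, -2.2, 41, -1.3, 0, 0, 0, 0.34, 0, 35, 0, 0, 0, 0, 0.34, 0, 0, 0, 0, 0, 0, 0.34, 0, 0, 0, 0, 0, 0, 0.34])

```text
time: 31.88
tcp_pos: [466.8, -170.0, 205.8]
tcp_rot: [-3.138, -0.012, 0.02]
contact_force: [-0.2, 0.8, 0.2]
opening: 57.0
```

Run:
```python
from plan import *
from slots import *
np.set_printoptions(precision=2,suppress=True)
stat()
p,d=eyes.snapshot("top"); q,e=eyes.snapshot("side"); C=cloud("top",d)
D=[d]+[eyes.snapshot("top")[1] for _ in range(6)]; C=np.mean([cloud("top",x) for x in D],0)
cv2.imwrite("pics/s_top.png",cv2.resize(p[190:300,140:290],None,fx=5,fy=5,interpolation=cv2.INTER_CUBIC)[:,:,::-1])
cv2.imwrite("pics/s_side.png",cv2.resize(q[120:310,200:320],None,fx=3.1,fy=3.1,interpolation=cv2.INTER_CUBIC)[:,:,::-1])
for nm,y,z in(("od1",40,49),("od2",118.2,49),("M",79.2,11),("R",0,11),("L",157,11)):
    try: f,pts=slotfit(p,476,y,.005,z)
    except Exception as ex: print(nm,ex); continue
    print(nm,f,pts)
    for dx in(-38,-19,19,38):
        for dy in(-14,14):
            uv=np.round(proj("top",[476+dx,y+dy,z])[0]).astype(int); print(round(float(C[uv[1],uv[0],2]),1),end=" ")
    print()
```

```text
31.88 [ 466.8 -170.   205.8] psi 0.008 F [-0.2  0.8  0.2] op 57.0 q [ 0.06  0.38  0.23  2.14 -0.14  0.65 -1.17]
od1 [476.22  40.4    0.02] [[-29.2, -0.0, 486.0], [0.4, 0.4, 555.0], [29.5, 0.8, 505.0]]
49.7 47.6 49.8 49.6 50.2 48.6 48.4 48.5 
od2 [476.14 118.3    0.01] [[-29.0, 0.0, 452.0], [0.4, -0.0, 547.0], [29.0, 0.3, 542.0]]
50.5 49.7 48.1 48.1 50.3 49.9 49.6 47.8 
M [476.67  79.33  -0.01] [[-28.1, 0.4, 481.0], [1.0, 0.2, 503.0], [29.1, -0.2, 460.0]]
49.6 11.5 49.0 10.0 49.0 11.4 49.6 14.4 
R [476.05  -0.08   0.02] [[-28.8, -0.4, 500.0], [0.1, -0.1, 556.0], [28.8, 0.3, 517.0]]
10.5 11.4 11.8 11.6 12.1 11.6 10.3 11.8 
L [474.95 157.12   0.01] [[-30.2, -0.1, 479.0], [-1.2, 0.2, 539.0], [28.3, 0.3, 455.0]]
49.7 11.5 49.8 12.8 51.4 10.5 51.2 9.5
```

View pics/s_top.png

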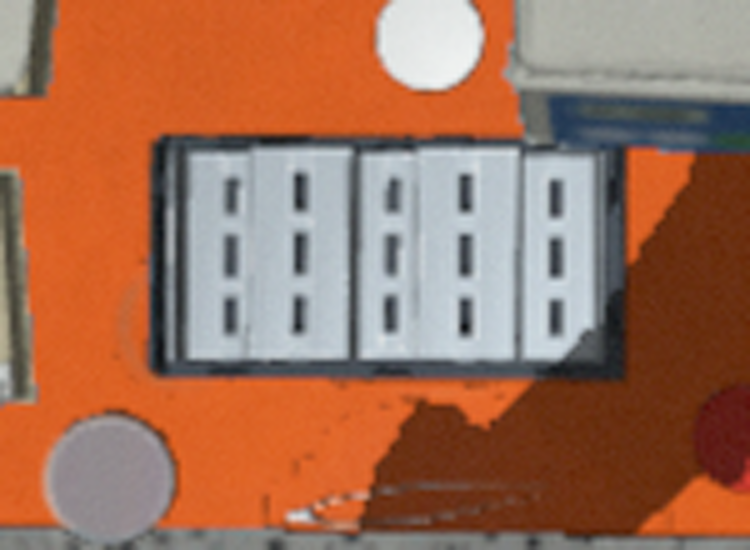

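View pics/s_side.png

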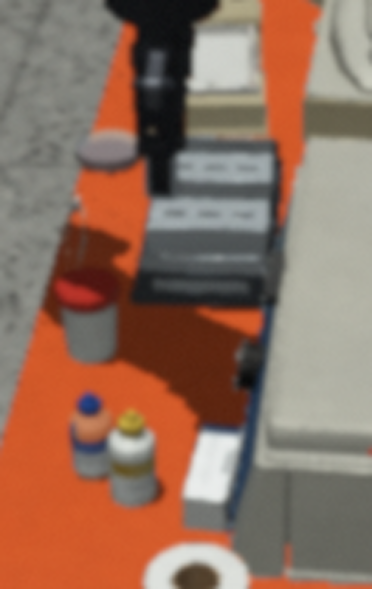

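```bash
python3 -c "
from bench import env
print(env.sign_off())"
```

```text
the job is handed in; nothing more can be done
None
```

The packing is finished and handed in at about 32 s of the 72 s allowed; the hand-in itself gave no verdict. I set the loose open-up channel in the middle seat. I then hooked one open-down channel over the middle and right channels, and the other over the middle and left channels.

My last checks were from the top camera with the arm clear, in the tray frame:

| Channel | Along (mm) | Across (mm) | In line with tray (rad) |
|---|---|---|---|
| Middle (open-up) | about +1 | about +0.8 | within about 0.02 |
| First open-down | about +1 | about -38 | within about 0.02 |
| Second open-down | about +1 | about +40 | within about 0.02 |

- **Height and level:** Both hooked webs read about 49 mm high at all four corners, which is the height they should have when home. The tilt is within the depth noise of about 1–2 mm.
- **End channels:** They are within about 1 mm of where they first stood.
- **Bystanders:** The bottles, cup and carton look upright and in place in the final pictures. I judged this by eye and did not measure it again.
- **Forces:** Force readings at the wrist stayed within a few newtons throughout.

No check failed. The final contact of the hooked channels barely showed above the force noise, so "fully home" rests on the camera heights.

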